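Fetch the low pot of gold paint from between two tall jars

ROBOT

A 7-joint arm with a two-finger parallel gripper is mounted at the origin on the work surface. World frame = base frame: x ahead of the robot, y to its left, z up, the work surface at z = 0. Lengths are in m, angles in rad, forces in N, time in s.
With the tool pointing down it reaches from about 0.4 to 0.85 m from the base axis. Payload 10.4 kg.
Tool frame: the origin (TCP) lies at the very end of the fingers, on their centre line; the grasp point (between the pads) lies 19 mm behind it; z points along the fingers, y is the line along which they close (so a half turn about z gives the same grasp; the last joint's range is limited). The gripper opens to 87 mm and grips with 3 to 60 N. Pads are 19 mm wide; open, the fingers measure 117 mm over their backs; the gripper's body (75 mm by 190 mm) begins 51 mm behind the grasp point.
Start: joints at [-1.347, 0.332, -0.065, 1.46, 0.022, 1.35, -0.088], TCP at [0.153, 0.606, 0.192] pointing down, gripper open.
Joint ranges: [-2.6, 2.6], [-0.5, 2.12], [-1.47, 1.34], [0.16, 2.42], [-1.27, 4.41], [0.06, 2.06], [-2.6, 2.6]. Speed limits (rad/s): [2.22, 2.22, 2.79, 2.79, 3.14, 3.14, 3.14].

INTERFACE

Orientations are given as a unit quaternion [w, x, y, z].
In Python, from workcell import manip gives the robot as it stands.
- The arm moves only by the tool drive_tool, never from a script. Its arguments are lists of equal length, an entry for each row: "delta_pos": the shift along the tool's x, y, z in cm, a list of three; "rotation": the turn, a rotation vector about the tool's x, y, z in rad, a list of three; "hand": the opening, from 0 (shut) to 1 (fully open). In form: {"delta_pos": [[tx, ty, tz], ...], "rotation": [[ax, ay, az], ...], "hand": [hand, ...]}. A call has 1 to 5 rows; each row shifts and turns the commanded pose from where the row before left it, along the tool's axes as they then stand; what a row does not reach is not made up. A row lasts 1/12 s, in which the tool goes at most 41.7 mm and 7.16 degrees, less where a joint would pass 70% of its speed; a pose out of reach is approached as far as the arm can. A call is refused whole if a number of a shift passes 4.17 or a number of a turn 0.125, either way. A call with a gripper value outside its range is refused whole. The fingers move at their own pace and stop on an object; "grip_force" is the grip in N (left out, the last holds). Time passes only in rows, so rows that do not move let the fingers close. It gives the time, the measured TCP pose, the force, the opening and the grip force at its end, in the units of the state.
- manip.sense(): the state, without advancing time (a new reading comes with each control period).
- manip.read_camera(name): name is "side" or "top"; returns a dict with "color" (384x512x3 uint8, red, green, blue), "depth" (384x512 float32, m along the optical axis (not along the pixel's ray), 0 where there is no reading), "camera_matrix" (3x3 intrinsics, pixels), "R" (3x3) and "t" (3): a world point X has camera coordinates R X + t. Camera axes: x right, y down, z forward; pixel columns grow to the right and rows downward; lengths in m; the calibration is good to about 2 mm. A picture is of the moment at which its call begins.
- manip.job_done(): hands the job in; it is judged then, once.
The state is a dict: "time_s": time; "joint_positions": joint angles; "qd": joint speeds; "joint_torque": joint torques, N m; "eef_pos": TCP position; "orientation": TCP orientation; "contact_force": force on the tool from outside, world axes, zero at the start; "torque": the same for the moment, N m; "gripper_width": opening from 0.0 (shut) to 1.0 (fully open); "gripper_force": force on a finger pad.
Only numpy, scipy, OpenCV 4.12 (cv2) and the standard library are available. Lean on these libraries where they do the work, as an engineer would, in place of code of your own. Each camera call takes 0.05 s, during which the arm holds its last target. There are 200 camera calls.

TASK

First take the brush off the white tile and lay it across the two bars of the black brush rest. Then clear both tall jars, red-lidded and blue-lidded, out of the wooden caddy and stand them on the cork mat; while both are there, lift the low yellow-lidded pot out of the caddy and set it on the green ring in the middle of the tile. Last, put each tall jar back in the caddy in the very place where it stood at the start; keep jars and pot upright throughout, and do not disturb the white jug or the clear tumbler.

Things in the scene. Friction and masses are not known exactly. Their poses are not given: they have to be found in the camera images.
- red_jar: tall round white jar with a red lid and a red band, diameter 44, height 90, 0.12 to 0.26 kg; origin at the centre of its underside, z up. Starts upright at one end of the caddy
- blue_jar: tall round white jar with a blue lid and a blue band, diameter 44, height 90, 0.12 to 0.26 kg; origin at the centre of its underside, z up. Starts upright at the other end of the caddy
- pot: low round amber pot with a yellow lid, diameter 44, height 34, 0.07 to 0.14 kg; origin at the centre of its underside, z up. Starts in the middle of the caddy between the tall jars (their centres about 58 away on either side), its top just below the caddy's rim, so that fingers reach it only along the caddy's length once the tall jars are gone
- brush: flat paint brush with a dark wooden handle, brass ferrule and black tip, 180 long; handle 12 wide and 10 thick, about 0.035 kg; origin at the middle of its length on the underside, x along the brush towards the tip, z up (flat side down). It balances within 10 of the origin. Starts lying on the tile, overhanging its edges
- caddy: fixed open wooden trough, 196 (x) by 76 (y), 42 high, walls 6 thick, inner floor 6 above the table; inside 184 by 64; origin at the centre of its underside, x along its length
- rest: fixed black metal brush rest: base plate 120 (x) by 80 (y), 8 thick, carrying two bars that run along y, 12 wide and 90 long, centred at x = -50 and x = +50, their tops 45 above the table, each with a 6 thick, 12 high upturned end (78 clear between the ends); origin at the centre of its underside. A brush lying on it points along x
- mat: fixed cork mat, the side area: 190 (x) by 120 (y), 6 thick; origin at the centre of its underside
- tile: fixed white ceramic tile 150 by 150, 8 thick, with a flat painted green ring of outer diameter 64 at its centre; origin at the centre of its underside
- jug: bystander: white ceramic jug, widest diameter 84 with a handle reaching 71 from the axis at +y, 115 high; origin at the centre of its underside
- glass: bystander: clear tumbler, rim diameter 64, 85 high; origin at the centre of its underside
Mind the look-alikes: they are no part of the job. What is shaped like the red_jar but turquoise is not meant.

How it is judged:
By the outcome, as a careful person would: the job done as asked, in the order asked, and still so for the second after the job is handed in, with the robot touching nothing.
It also fails if it takes over 144 s, if anything falls off the work surface, if the arm or the gripper's body presses on something with over 40 N, if the wrist force passes 120 N, or if a joint passes its speed limit or range.

## Working session

There is one attempt and no reset: what is moved stays moved. The work goes in short steps, Python scripts to look and compute and a tool call to move; the robot and the scene stay as the last step left them, time stands still between calls to the robot, and variables do not carry over. Pictures are saved under pics/ and viewed, at most 14 in all, crops included, and the job is handed in when it is done.

Besides the shell and the picture viewer there is one more tool, called after "Call:" as a command line: name --argument value ..., lists and objects as JSON in quotes. drive_tool: Moves the arm, as the interface text tells. Its arguments: {"type":"object","properties":{"delta_pos":{"type":"array","items":{"type":"array","items":{"type":"number"}}},"rotation":{"type":"array","items":{"type":"array","items":{"type":"number"}}},"hand":{"type":"array","items":{"type":"number"}},"grip_force":{"type":"number"}},"required":["delta_pos","rotation","hand"]}

```bash
mkdir -p pics
cat > h.py <<'E'
import numpy as np, cv2
from workcell import manip
def save(n):
    c=manip.read_camera(n); np.savez(n+'.npz',**c)
    return c
def load(n): return dict(np.load(n+'.npz'))
def pt(c,u,v,z=None):
    """world point of pixel; on plane z if given, else by depth"""
    K,R,t=c['camera_matrix'],c['R'],c['t']
    r=np.linalg.inv(K)@[u,v,1]
    if z is None:
        p=c['depth'][int(v)-1:int(v)+2,int(u)-1:int(u)+2]; d=np.median(p)
        return R.T@(r*d-t)
    o=-R.T@t; w=R.T@r
    return o+w*(z-o[2])/w[2]
E
python3 - <<'E'
from h import *
for n in('top','side'):
    c=save(n); cv2.imwrite(f'pics/{n}0.png',cv2.resize(c['color'][:,:,::-1],(800,600),interpolation=cv2.INTER_CUBIC))
    print(n,-c['R'].T@c['t'],c['camera_matrix'][0,0])
print(manip.sense())
E
```

```text
top [0.43692358 0.02401369 1.01381287] 391.6743488438222
side [0.26465232 0.70597386 0.7265682 ] 354.4097656099047
{'time_s': 0.1, 'joint_positions': array([-1.34660601,  0.33279029, -0.06472013,  1.46083857,  0.02160858,
        1.34989795, -0.08850497]), 'qd': array([-0.00042344, -0.00199195, -0.00045408, -0.00210249,  0.00021698,
       -0.00031865, -0.00010977]), 'joint_torque': array([ 1.98167836e-03, -6.24532914e+01,  2.48333701e-02, -3.90716493e+01,
       -6.14758674e-02,  3.65378335e-02,  3.88127853e-05]), 'eef_pos': array([0.15258694, 0.60570017, 0.19115401]), 'orientation': array([-4.76110051e-05,  1.23064979e-01,  9.92398422e-01, -6.17295369e-04]), 'contact_force': array([0.14218707, 1.41810208, 0.41092458]), 'torque': array([ 0.02788316, -0.02262438,  0.04143646]), 'gripper_force': 0.0, 'gripper_width': 1.0034531572499874}
```

View pics/top0.png

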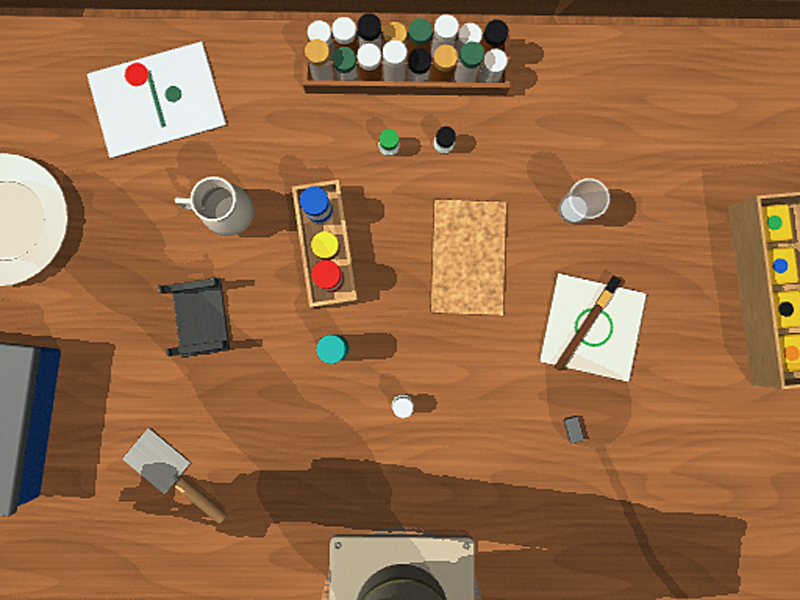

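View pics/side0.png

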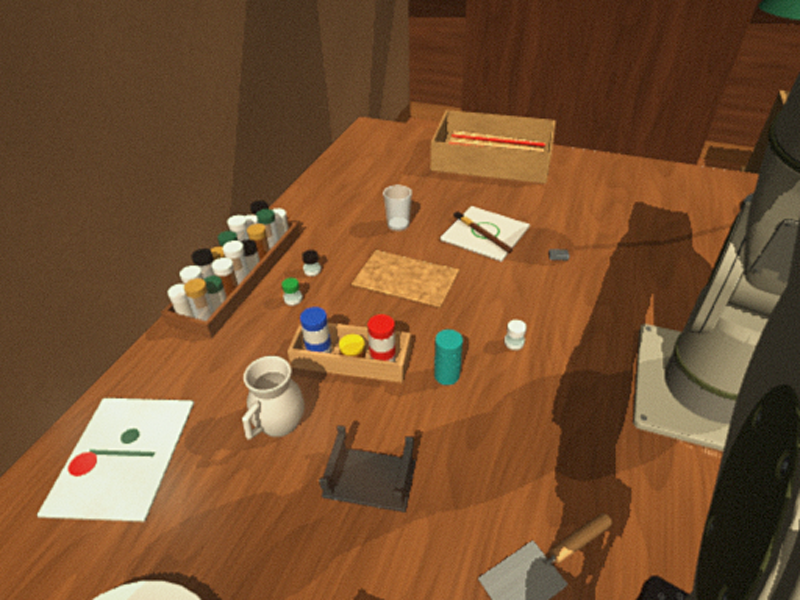

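The top view shows lids at blue (315,203), yellow (325,245) and red (326,275). It also shows the brush on the tile (588,325), the rest (197,317) and the mat (469,257). Things that could be mistaken for the targets: the turquoise jar (331,348), the small white jar (402,406), the green/black mini jars (389,140)/(445,138), the spice rack bottles, the red dot on the paper (136,74), and the spatula (175,475), which looks a bit like a brush. I choose the red and blue lidded jars in the caddy, and the brush on the tile.

Run:
```python
from h import *
c=load('top'); im=c['color'][:,:,::-1]
a=cv2.resize(im[112:237,98:236],None,fx=4.8,fy=4.8,interpolation=cv2.INTER_CUBIC); cv2.imwrite('pics/a.png',a)
a=cv2.resize(im[122:252,270:420],None,fx=4.6,fy=4.6,interpolation=cv2.INTER_CUBIC); cv2.imwrite('pics/b.png',a)
```

```text
(no output)
```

View pics/a.png

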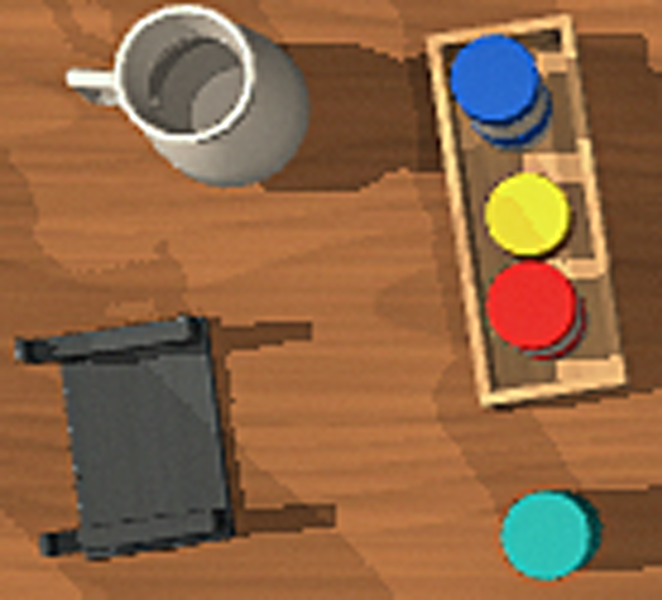

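View pics/b.png

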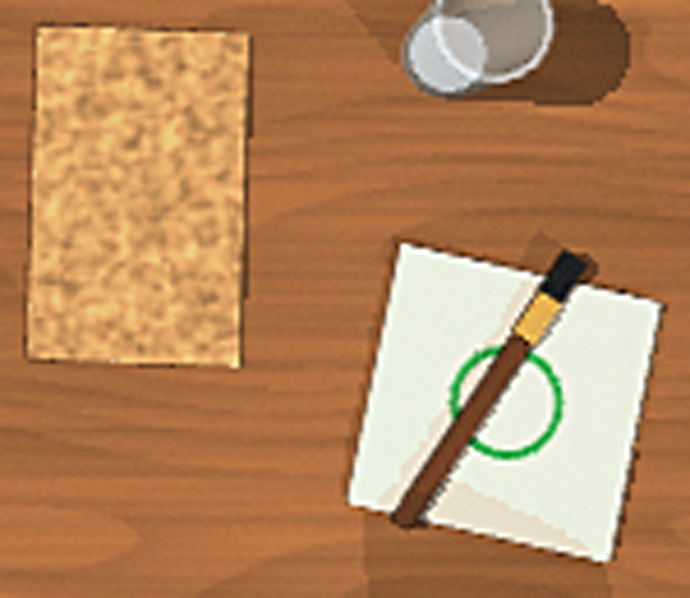

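The crops confirm the choice: the red, yellow and blue lids are in the caddy at crop (532,305), (528,214) and (494,78). The turquoise jar stands outside at (546,535), and the brush runs from (407,522) to (572,258) on the tile.

Run:
```python
from h import *
c=load('top')
A=lambda x,y,z:pt(c,98+(x+.5)/4.8-.5,112+(y+.5)/4.8-.5,z)[:2]
B=lambda x,y,z:pt(c,270+(x+.5)/4.6-.5,122+(y+.5)/4.6-.5,z)[:2]
def quad(n,P):
    P=np.array(P); o=P.mean(0); e1=(P[1]+P[2]-P[0]-P[3])/2; e2=(P[2]+P[3]-P[0]-P[1])/2
    print(n,o.round(4),'e1',np.linalg.norm(e1).round(4),np.degrees(np.arctan2(e1[1],e1[0])).round(1),'e2',np.linalg.norm(e2).round(4),np.degrees(np.arctan2(e2[1],e2[0])).round(1))
quad('caddy',[A(428,37,.042),A(570,15,.042),A(624,383,.042),A(485,407,.042)])
quad('rest',[A(18,350,.057),A(200,320,.057),A(228,525,.057),A(45,548,.057)])
quad('mat',[B(37,24,.006),B(251,33,.006),B(241,367,.006),B(27,360,.006)])
quad('tile',[B(400,242,.008),B(663,303,.008),B(610,562,.008),B(349,504,.008)])
for n,p in dict(blue=A(494,78,.096),yellow=A(528,214,.040),red=A(532,305,.096),turq=A(546,535,.09),ring=B(507,402,.008),jug=A(185,75,.115),glass=B(495,25,.085)).items(): print(n,p.round(4))
a,b=B(407,522,.018),B(572,258,.018); print('brush',((a+b)/2).round(4),np.linalg.norm(b-a),np.degrees(np.arctan2(*(b-a)[::-1])))
# colour segment check
hsv=cv2.cvtColor(c['color'],cv2.COLOR_RGB2HSV)
for n,lo,hi,z in(('blue',105,125,.096),('yellow',26,34,.040),('red',0,5,.096)):
    m=((hsv[...,0]>=lo)&(hsv[...,0]<=hi)&(hsv[...,1]>180)&(hsv[...,2]>130)).astype(np.uint8)
    m[:,:180]=0;m[:,240:]=0;m[:110]=0;m[200:]=0
    v,u=np.nonzero(m); print(n,len(u),pt(c,u.mean(),v.mean(),z).round(4), pt(c,np.median(u),np.median(v)).round(4))
R=cv2.Rodrigues
from scipy.spatial.transform import Rotation as Ro
q=manip.sense()['orientation'];print(Ro.from_quat([*q[1:],q[0]]).as_matrix().round(3))
```

```text
caddy [0.5838 0.1295] e1 0.0739 -80.0 e2 0.1958 -170.6
rest [0.4639 0.3303] e1 0.0928 -81.1 e2 0.1034 -170.5
mat [ 0.5689 -0.1066] e1 0.1209 -91.6 e2 0.1902 178.4
tile [ 0.4541 -0.3119] e1 0.1502 -102.3 e2 0.1492 168.0
blue [0.6408 0.1408]
yellow [0.5817 0.1289]
red [0.5285 0.1202]
turq [0.4162 0.1121]
ring [ 0.4542 -0.3127]
jug [0.6363 0.2872]
glass [ 0.6502 -0.2831]
brush [ 0.461 -0.3  ] 0.17432263128030137 -32.455724116522376
blue 247 [0.6408 0.1409 0.096 ] [0.6401 0.1418 0.0977]
yellow 224 [0.5817 0.1295 0.04  ] [0.5821 0.1304 0.0405]
red 269 [0.5283 0.1209 0.096 ] [0.5288 0.1212 0.0965]
[[-0.97   0.244 -0.   ]
 [ 0.244  0.97  -0.001]
 [-0.    -0.001 -1.   ]]
```

Call:
drive_tool --delta_pos '[[-3,-2.5,0],[-3,-2.5,0],[-3,-2.5,0],[-3,-2.5,0],[-3,-2.5,0]]' --rotation '[[0,0,0],[0,0,0],[0,0,0],[0,0,0],[0,0,0]]' --hand '[0.5,0.5,0.5,0.5,0.5]' --grip_force 20

```text
time_s: 0.52
eef_pos: [0.2683, 0.4463, 0.1915]
orientation: [-0.0, 0.123, 0.992, -0.0]
contact_force: [0.5, -0.2, -0.2]
gripper_width: 0.711
gripper_force: 0.0
```

Call:
drive_tool --delta_pos '[[-3,-2.5,0],[-3,-2.5,0],[-3,-2.5,0],[-3,-2.5,0],[-3,-2.5,0]]' --rotation '[[0,0,0],[0,0,0],[0,0,0],[0,0,0],[0,0,0]]' --hand '[0.5,0.5,0.5,0.5,0.5]'

```text
time_s: 0.93
eef_pos: [0.3831, 0.2885, 0.1917]
orientation: [-0.0, 0.123, 0.992, 0.0]
contact_force: [0.6, 1.0, 0.1]
gripper_width: 0.502
gripper_force: 0.0
```

Call:
drive_tool --delta_pos '[[-3,-2.5,0],[-3,-2.5,0],[-3,-2.5,0],[-1,-3.7,0],[-1,-3.7,0]]' --rotation '[[0,0,0],[0,0,0],[0,0,0],[0,0,0],[0,0,0]]' --hand '[0.5,0.5,0.5,0.5,0.5]'

```text
time_s: 1.35
eef_pos: [0.4531, 0.117, 0.1913]
orientation: [-0.0, 0.123, 0.992, -0.0]
contact_force: [0.9, 0.1, 0.0]
gripper_width: 0.501
gripper_force: 0.0
```

Call:
drive_tool --delta_pos '[[-1,-3.7,0],[-1,-3.7,0],[-1,-3.7,0],[-1,-3.7,0],[-1,-3.7,0]]' --rotation '[[0,0,0],[0,0,0],[0,0,0],[0,0,0],[0,0,0]]' --hand '[0.5,0.5,0.5,0.5,0.5]'

```text
time_s: 1.77
eef_pos: [0.4555, -0.0744, 0.1918]
orientation: [0.0, 0.123, 0.992, 0.0]
contact_force: [0.9, -0.1, 0.7]
gripper_width: 0.497
gripper_force: 0.0
```

Call:
drive_tool --delta_pos '[[-1,-3.7,0],[-1,-3.7,0],[0,0,0],[0,0,0],[0,0,0]]' --rotation '[[0,0,0],[0,0,0],[0,0,0.107],[0,0,0.107],[0,0,0.107]]' --hand '[0.5,0.5,0.5,0.5,0.5]'

```text
time_s: 2.18
eef_pos: [0.457, -0.1499, 0.1915]
orientation: [-0.0, 0.283, 0.959, -0.0]
contact_force: [0.2, -0.5, 0.7]
gripper_width: 0.501
gripper_force: 0.0
```

```bash
cat > go.py <<'E'
import sys
from h import *
from scipy.spatial.transform import Rotation as Ro
# usage: go.py x y z [x y z ...]  -> deltas in cm in the present tool axes, legs in turn
s=manip.sense(); q=s['orientation']; M=Ro.from_quat([*q[1:],q[0]]).as_matrix(); p=s['eef_pos']
print('yaw',np.degrees(np.arctan2(M[1,1],M[0,1])).round(2),'tilt',M[:2,2].round(4),p.round(4),'t',s['time_s'],'q7',s['joint_positions'][6].round(2))
a=np.array(sys.argv[1:],float).reshape(-1,3)
for w in a:
    d=M.T@(w-p)*100; n=int(np.ceil(np.linalg.norm(d)/4.1)); print(d.round(2),'rows',n,(d/n).round(2)); p=w
E
python3 go.py .461 -.300 .06 .461 -.300 .011
```

```text
yaw 57.08 tilt [-0.0006  0.0002] [ 0.457  -0.1499  0.1915] t 2.1833 q7 1.22
[ -8.5  -12.38  13.15] rows 5 [-1.7  -2.48  2.63]
[-0.   0.   4.9] rows 2 [-0.    0.    2.45]
```

Call:
drive_tool --delta_pos '[[-1.7,-2.48,2.6],[-1.7,-2.48,2.6],[-1.7,-2.48,2.6],[-1.7,-2.48,2.6],[-1.7,-2.46,2.7]]' --rotation '[[0,0,0],[0,0,0],[0,0,0],[0,0,0],[0,0,0]]' --hand '[0.5,0.5,0.5,0.5,0.5]'

```text
time_s: 2.6
eef_pos: [0.4625, -0.3006, 0.0595]
orientation: [0.0, 0.28, 0.96, -0.0]
contact_force: [0.6, 0.1, 0.8]
gripper_width: 0.498
gripper_force: 0.0
```

Call:
drive_tool --delta_pos '[[0,0,0],[0,0,2],[0,0,1.5],[0,0,1],[0,0,0.4]]' --rotation '[[0,0,0],[0,0,0],[0,0,0],[0,0,0],[0,0,0]]' --hand '[0.5,0.5,0.5,0.5,0.5]'

```text
time_s: 3.02
eef_pos: [0.4617, -0.2985, 0.0104]
orientation: [-0.001, 0.28, 0.96, 0.0]
contact_force: [-0.4, -0.3, 0.5]
gripper_width: 0.499
gripper_force: 0.0
```

Call:
drive_tool --delta_pos '[[0,0,0],[0,0,0],[0,0,0],[0,0,0],[0,0,0]]' --rotation '[[0,0,0],[0,0,0],[0,0,0],[0,0,0],[0,0,0]]' --hand '[0.5,0,0,0,0]'

```text
time_s: 3.43
eef_pos: [0.4629, -0.2994, 0.0125]
orientation: [0.001, 0.28, 0.96, 0.0]
contact_force: [0.5, 0.4, 1.2]
gripper_width: 0.275
gripper_force: 0.0
```

Call:
drive_tool --delta_pos '[[0,0,0],[0,0,0],[0,0,0],[0,0,-1],[0,0,-2]]' --rotation '[[0,0,0],[0,0,0],[0,0,0],[0,0,0],[0,0,0]]' --hand '[0,0,0,0,0]'

```text
time_s: 3.85
eef_pos: [0.4611, -0.2986, 0.0409]
orientation: [-0.002, 0.28, 0.96, 0.0]
contact_force: [0.8, 0.2, -0.0]
gripper_width: 0.015
gripper_force: 0.0
```

Call:
drive_tool --delta_pos '[[0,0,-3],[0,0,-3],[0,0,-3]]' --rotation '[[0,0,0],[0,0,0],[0,0,0]]' --hand '[0.4,0.4,0.4]'

```text
time_s: 4.1
eef_pos: [0.462, -0.2996, 0.1338]
orientation: [-0.0, 0.281, 0.96, -0.0]
contact_force: [1.2, -0.5, -0.7]
gripper_width: 0.158
gripper_force: 0.0
```

Run:
```python
from h import *
c=save('side'); im=c['color'][:,:,::-1]
a=im[110:180,250:370]
d=save('top'); b=d['color'][122:252,270:420,::-1]
a=cv2.resize(a,(400,233),interpolation=cv2.INTER_CUBIC); b=cv2.resize(b,(400,347),interpolation=cv2.INTER_CUBIC)
cv2.imwrite('pics/c.png',np.vstack([a,b]))
```

```text
(no output)
```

View pics/c.png

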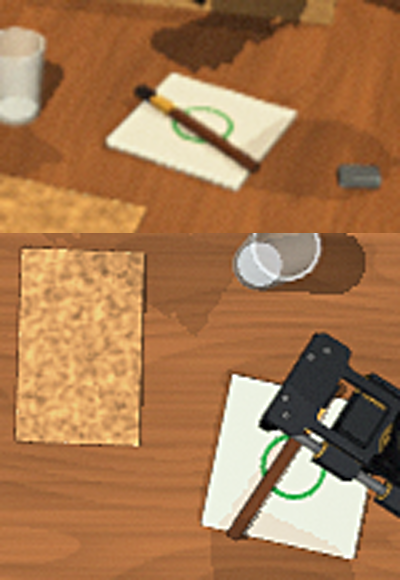

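The brush has not moved: in the side crop the tip is at (140,90) and the butt at (253,166), the same as before. The fingers simply had not finished closing when I lifted. I'll grasp again and wait longer.

```bash
python3 go.py .461 -.300 .0115
```

```text
yaw 57.43 tilt [ 0.007  -0.0023] [ 0.4646 -0.3011  0.137 ] t 4.2 q7 1.68
[ 0.45 -0.12 12.54] rows 4 [ 0.11 -0.03  3.14]
```

Call:
drive_tool --delta_pos '[[0,0,3],[0,0,3],[0,0,3],[0,0,2],[0,0,1.5]]' --rotation '[[0,0,0],[0,0,0],[0,0,0],[0,0,0],[0,0,0]]' --hand '[0.4,0.4,0.4,0.4,0.4]'

```text
time_s: 4.62
eef_pos: [0.4613, -0.2987, 0.0048]
orientation: [-0.001, 0.28, 0.96, 0.0]
contact_force: [-0.3, -0.1, -0.4]
gripper_width: 0.396
gripper_force: 0.0
```

Call:
drive_tool --delta_pos '[[0,0,0],[0,0,0],[0,0,0],[0,0,0],[0,0,0]]' --rotation '[[0,0,0],[0,0,0],[0,0,0],[0,0,0],[0,0,0]]' --hand '[0.4,0,0,0,0]'

```text
time_s: 5.03
eef_pos: [0.4632, -0.2996, 0.0079]
orientation: [0.001, 0.28, 0.96, 0.0]
contact_force: [-0.7, -0.2, 1.5]
gripper_width: 0.185
gripper_force: 0.0
```

Call:
drive_tool --delta_pos '[[0,0,0],[0,0,0],[0,0,0],[0,0,0],[0,0,0]]' --rotation '[[0,0,0],[0,0,0],[0,0,0],[0,0,0],[0,0,0]]' --hand '[0,0,0,0,0]'

```text
time_s: 5.45
eef_pos: [0.4625, -0.2993, 0.0068]
orientation: [0.0, 0.28, 0.96, 0.0]
contact_force: [0.2, 0.0, 0.4]
gripper_width: 0.004
gripper_force: 0.0
```

Run:
```python
from h import *
c=save('side'); im=c['color'][:,:,::-1]
a=im[70:190,240:400]
cv2.imwrite('pics/d.png',cv2.resize(a,(800,600),interpolation=cv2.INTER_CUBIC))
s=manip.sense();print(s['eef_pos'],s['contact_force'],s['gripper_width'])
p=c['R']@s['eef_pos']+c['t'];k=c['camera_matrix']@p;print(k[:2]/k[2], ((k[:2]/k[2]-[240,70])*5))
```

```text
[ 0.46247691 -0.29929415  0.0068135 ] [ 1.00721178 -0.14901065  0.17757406] 0.006327083094026493
[307.86458532 149.39955557] [339.3229266  396.99777783]
```

View pics/d.png

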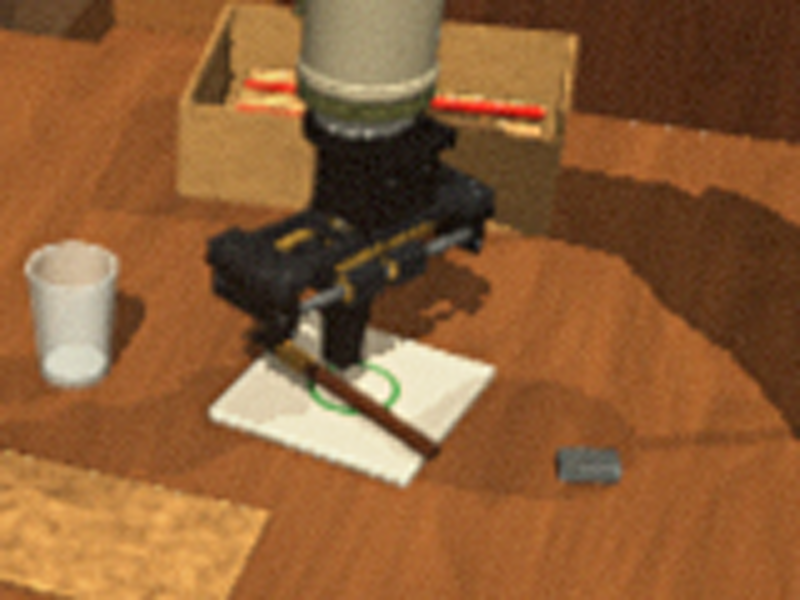

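The fingers have closed at crop (345,360), behind and above the brush, while the reported TCP projects to (339,397). I'll measure where the tip really is from depth.

Run:
```python
from h import *
c=load('side'); print(c['R'][2].round(2))
for v in (350,356,360,364,370):
    print(v,[pt(c,240+(x+.5)/5-.5,70+(v+.5)/5-.5).round(3).tolist() for x in (335,345,355)])
d=save('top')
k=d['camera_matrix']@(d['R']@np.array([.4625,-.2993,.06])+d['t']);print(k[:2]/k[2])
cv2.imwrite('pics/e.png',cv2.resize(d['color'][150:260,320:450,::-1],None,fx=5,fy=5,interpolation=cv2.INTER_CUBIC))
```

```text
[ 0.26 -0.7  -0.66]
350 [[0.468, -0.291, 0.051], [0.461, -0.286, 0.056], [0.455, -0.293, 0.053]]
356 [[0.467, -0.288, 0.048], [0.46, -0.287, 0.051], [0.454, -0.292, 0.049]]
360 [[0.467, -0.289, 0.045], [0.46, -0.287, 0.047], [0.455, -0.294, 0.044]]
364 [[0.468, -0.292, 0.04], [0.46, -0.287, 0.044], [0.455, -0.297, 0.039]]
370 [[0.471, -0.312, 0.021], [0.46, -0.287, 0.039], [0.461, -0.332, 0.01]]
[381.40623801 205.23732351]
```

View pics/e.png

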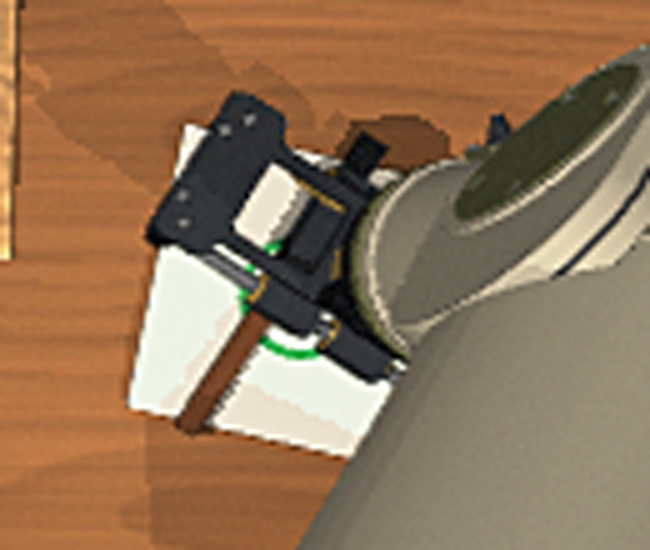

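Run:
```python
from h import *
c=load('side')
for v in range(136,152): print(v,[(pt(c,u,v).round(3).tolist(),int(c['color'][v,u].sum())) for u in (307,309,311)])
```

```text
136 [([0.467, -0.285, 0.07], 75), ([0.461, -0.289, 0.069], 71), ([0.456, -0.297, 0.065], 76)]
137 [([0.467, -0.288, 0.064], 83), ([0.461, -0.289, 0.065], 95), ([0.456, -0.299, 0.059], 67)]
138 [([0.467, -0.288, 0.06], 72), ([0.46, -0.288, 0.061], 86), ([0.455, -0.298, 0.056], 78)]
139 [([0.467, -0.289, 0.056], 65), ([0.46, -0.29, 0.056], 60), ([0.455, -0.298, 0.053], 84)]
140 [([0.466, -0.289, 0.052], 80), ([0.46, -0.29, 0.053], 94), ([0.455, -0.3, 0.047], 85)]
141 [([0.466, -0.287, 0.049], 76), ([0.459, -0.289, 0.049], 88), ([0.455, -0.3, 0.043], 92)]
142 [([0.465, -0.287, 0.045], 82), ([0.459, -0.291, 0.043], 79), ([0.461, -0.336, 0.015], 124)]
143 [([0.466, -0.293, 0.037], 165), ([0.467, -0.331, 0.012], 182), ([0.46, -0.334, 0.011], 352)]
144 [([0.47, -0.312, 0.02], 273), ([0.466, -0.329, 0.009], 374), ([0.459, -0.331, 0.009], 407)]
145 [([0.468, -0.305, 0.02], 231), ([0.465, -0.323, 0.01], 387), ([0.458, -0.324, 0.01], 439)]
146 [([0.467, -0.3, 0.02], 159), ([0.46, -0.302, 0.02], 298), ([0.456, -0.319, 0.009], 620)]
147 [([0.466, -0.297, 0.018], 174), ([0.459, -0.297, 0.019], 201), ([0.455, -0.312, 0.01], 502)]
148 [([0.465, -0.296, 0.014], 142), ([0.458, -0.293, 0.018], 171), ([0.451, -0.294, 0.019], 288)]
149 [([0.465, -0.294, 0.011], 313), ([0.457, -0.291, 0.016], 152), ([0.45, -0.288, 0.019], 160)]
150 [([0.464, -0.29, 0.01], 524), ([0.456, -0.288, 0.013], 220), ([0.449, -0.286, 0.017], 146)]
151 [([0.462, -0.285, 0.01], 416), ([0.455, -0.285, 0.011], 333), ([0.448, -0.283, 0.015], 129)]
```

Depth puts the fingertips at z≈0.040 while the state reports 0.007, so the reported TCP z reads about 33 mm low. I'll open, go down carefully and re-measure.

Call:
drive_tool --delta_pos '[[0,0,0],[0,0,0],[0,0,0],[0,0,0],[0,0,1]]' --rotation '[[0,0,0],[0,0,0],[0,0,0],[0,0,0],[0,0,0]]' --hand '[0.4,0.4,0.4,0.4,0.4]'

```text
time_s: 5.97
eef_pos: [0.4636, -0.3, -0.0021]
orientation: [0.001, 0.28, 0.96, -0.0]
contact_force: [0.3, -0.6, 0.3]
gripper_width: 0.295
gripper_force: 0.0
```

Call:
drive_tool --delta_pos '[[0,0,0.6],[0,0,0]]' --rotation '[[0,0,0],[0,0,0]]' --hand '[0.4,0.4]'

```text
time_s: 6.13
eef_pos: [0.4615, -0.2986, -0.011]
orientation: [-0.001, 0.28, 0.96, 0.0]
contact_force: [-0.3, -0.5, -0.2]
gripper_width: 0.377
gripper_force: 0.0
```

Run:
```python
from h import *
c=save('side'); s=manip.sense(); print(s['eef_pos'],s['contact_force'],s['gripper_width'])
cv2.imwrite('pics/f.png',cv2.resize(c['color'][110:170,270:350,::-1],(800,600),interpolation=cv2.INTER_CUBIC))
```

```text
[ 0.46167654 -0.29892135 -0.01032437] [-0.37031069  0.12342608  0.14941303] 0.3840517628057394
```

View pics/f.png

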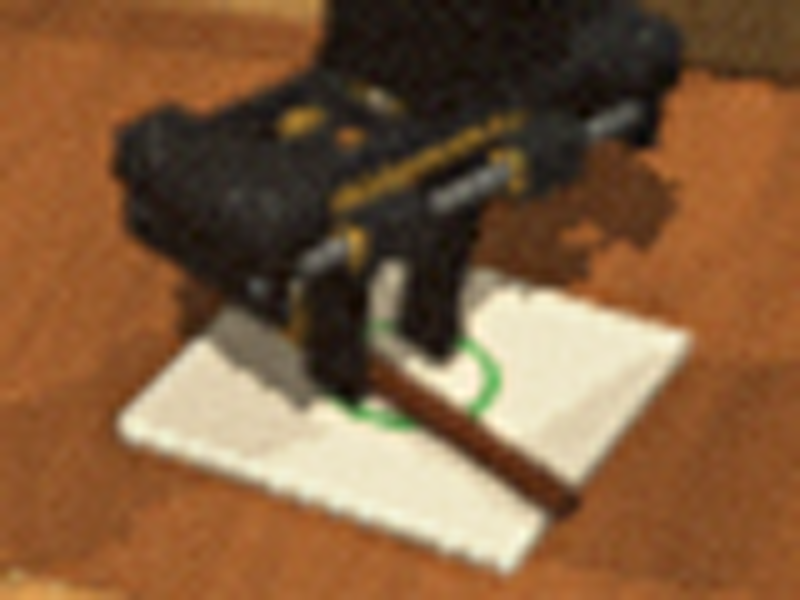

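The fingers now straddle the brush, with tips at (340,400) and (435,360). I'll check the tip heights.

Run:
```python
from h import *
c=load('side')
for us in ((302,304,305),(312,313,314)):
  for v in range(141,152): print(v,[(pt(c,u,v).round(3).tolist(),int(c['color'][v,u].sum())) for u in us])
```

```text
141 [([0.48, -0.274, 0.054], 73), ([0.473, -0.272, 0.057], 93), ([0.47, -0.273, 0.057], 47)]
142 [([0.48, -0.276, 0.048], 83), ([0.472, -0.272, 0.053], 86), ([0.469, -0.274, 0.053], 74)]
143 [([0.481, -0.279, 0.042], 73), ([0.472, -0.27, 0.05], 72), ([0.469, -0.272, 0.05], 69)]
144 [([0.48, -0.278, 0.039], 59), ([0.472, -0.274, 0.044], 70), ([0.469, -0.275, 0.043], 83)]
145 [([0.48, -0.277, 0.036], 73), ([0.472, -0.273, 0.04], 97), ([0.469, -0.274, 0.04], 73)]
146 [([0.479, -0.278, 0.031], 68), ([0.471, -0.272, 0.037], 91), ([0.468, -0.273, 0.037], 81)]
147 [([0.479, -0.276, 0.029], 69), ([0.471, -0.273, 0.032], 88), ([0.468, -0.276, 0.031], 80)]
148 [([0.479, -0.276, 0.024], 110), ([0.472, -0.276, 0.026], 47), ([0.468, -0.278, 0.026], 66)]
149 [([0.481, -0.289, 0.011], 243), ([0.471, -0.277, 0.022], 55), ([0.47, -0.287, 0.015], 76)]
150 [([0.48, -0.285, 0.01], 558), ([0.473, -0.284, 0.012], 254), ([0.469, -0.285, 0.012], 169)]
151 [([0.478, -0.28, 0.009], 689), ([0.472, -0.282, 0.01], 559), ([0.468, -0.281, 0.011], 392)]
141 [([0.453, -0.31, 0.037], 45), ([0.45, -0.31, 0.038], 86), 
[... 286 characters left out ...]
45, -0.311, 0.025], 84)]
145 [([0.452, -0.312, 0.019], 264), ([0.448, -0.311, 0.021], 121), ([0.447, -0.325, 0.012], 143)]
146 [([0.453, -0.318, 0.011], 490), ([0.449, -0.319, 0.011], 380), ([0.446, -0.322, 0.01], 388)]
147 [([0.451, -0.313, 0.011], 628), ([0.448, -0.314, 0.01], 662), ([0.445, -0.315, 0.01], 656)]
148 [([0.448, -0.297, 0.018], 444), ([0.446, -0.306, 0.012], 585), ([0.443, -0.307, 0.012], 681)]
149 [([0.447, -0.29, 0.018], 220), ([0.443, -0.292, 0.018], 346), ([0.442, -0.304, 0.01], 503)]
150 [([0.445, -0.285, 0.018], 183), ([0.441, -0.283, 0.02], 185), ([0.438, -0.284, 0.02], 256)]
151 [([0.444, -0.28, 0.017], 149), ([0.44, -0.279, 0.019], 176), ([0.437, -0.278, 0.02], 179)]
```

Call:
drive_tool --delta_pos '[[0,0,0.4],[0,0,0.4],[0,0,0],[0,0,0],[0,0,0]]' --rotation '[[0,0,0],[0,0,0],[0,0,0],[0,0,0],[0,0,0]]' --hand '[0.4,0.4,0,0,0]'

```text
time_s: 6.6
eef_pos: [0.4625, -0.2994, -0.0171]
orientation: [0.0, 0.28, 0.96, 0.0]
contact_force: [-0.2, 0.3, -0.8]
gripper_width: 0.253
gripper_force: 0.0
```

Call:
drive_tool --delta_pos '[[0,0,0],[0,0,0],[0,0,0],[0,0,0],[0,0,0]]' --rotation '[[0,0,0],[0,0,0],[0,0,0],[0,0,0],[0,0,0]]' --hand '[0,0,0,0,0]'

```text
time_s: 7.02
eef_pos: [0.4626, -0.2994, -0.017]
orientation: [0.0, 0.28, 0.96, 0.0]
contact_force: [-0.2, 0.4, 1.8]
gripper_width: 0.133
gripper_force: 20.0
```

Call:
drive_tool --delta_pos '[[0,0,-2],[0,0,-3.5],[0,0,-3.5],[0,0,-3.5],[0,0,-3.5]]' --rotation '[[0,0,0],[0,0,0],[0,0,0],[0,0,0],[0,0,0]]' --hand '[0,0,0,0,0]'

```text
time_s: 7.43
eef_pos: [0.462, -0.2993, 0.1443]
orientation: [-0.0, 0.28, 0.96, 0.0]
contact_force: [1.0, 0.8, -0.7]
gripper_width: 0.134
gripper_force: 20.0
```

Call:
drive_tool --delta_pos '[[0,0,0],[0,0,0],[0,0,0],[0,0,0],[0,0,0]]' --rotation '[[0,0,-0.12],[0,0,-0.12],[0,0,-0.12],[0,0,-0.12],[0,0,-0.12]]' --hand '[0,0,0,0,0]'

```text
time_s: 7.85
eef_pos: [0.4624, -0.2992, 0.1428]
orientation: [0.0, -0.019, 1.0, 0.0]
contact_force: [-0.2, 0.1, 0.1]
gripper_width: 0.134
gripper_force: 20.0
```

Call:
drive_tool --delta_pos '[[0,0,0],[-0.65,3.9,0],[-0.65,3.9,0],[-0.65,3.9,0],[-0.65,3.9,0]]' --rotation '[[0,0,-0.12],[0,0,0],[0,0,0],[0,0,0],[0,0,0]]' --hand '[0,0,0,0,0]'

```text
time_s: 8.27
eef_pos: [0.464, -0.1397, 0.1428]
orientation: [0.0, -0.076, 0.997, 0.0]
contact_force: [0.9, 0.3, -0.2]
gripper_width: 0.129
gripper_force: 20.0
```

Call:
drive_tool --delta_pos '[[-0.65,3.9,0],[-0.65,3.9,0],[-0.65,3.9,0],[-0.65,3.9,0],[-0.65,3.9,0]]' --rotation '[[0,0,0],[0,0,0],[0,0,0],[0,0,0],[0,0,0]]' --hand '[0,0,0,0,0]'

```text
time_s: 8.68
eef_pos: [0.4666, 0.0584, 0.143]
orientation: [0.0, -0.076, 0.997, 0.0]
contact_force: [0.7, -0.8, 0.3]
gripper_width: 0.13
gripper_force: 20.0
```

Call:
drive_tool --delta_pos '[[-0.65,3.9,0],[-0.65,3.9,0],[-0.65,3.9,0],[-0.65,3.9,0],[0,0,0]]' --rotation '[[0,0,0],[0,0,0],[0,0,0],[0,0,0],[0,0,0]]' --hand '[0,0,0,0,0]'

```text
time_s: 9.1
eef_pos: [0.4672, 0.2232, 0.1425]
orientation: [-0.0, -0.081, 0.997, 0.001]
contact_force: [-1.3, -0.1, -0.4]
gripper_width: 0.133
gripper_force: 20.0
```

```bash
python3 go.py .464 .330 .05 .464 .330 .022
```

```text
yaw 99.27 tilt [-0.0007  0.0025] [0.4672 0.2232 0.1425] t 9.1 q7 1.23
[-1.4  10.56  9.27] rows 4 [-0.35  2.64  2.32]
[-0.   -0.01  2.8 ] rows 1 [-0.   -0.01  2.8 ]
```

Call:
drive_tool --delta_pos '[[-0.5,3.5,0],[-0.5,3.5,0],[-0.4,3.56,2],[0,0,3],[0,0,3]]' --rotation '[[0,0,0],[0,0,0],[0,0,0],[0,0,0],[0,0,0]]' --hand '[0,0,0,0,0]'

```text
time_s: 9.52
eef_pos: [0.4664, 0.324, 0.0621]
orientation: [0.001, -0.078, 0.997, 0.001]
contact_force: [0.7, -1.0, -1.0]
gripper_width: 0.133
gripper_force: 20.0
```

Call:
drive_tool --delta_pos '[[0,0,2],[0,0,0],[0,0,0],[0,0,0]]' --rotation '[[0,0,0],[0,0,0],[0,0,0],[0,0,0]]' --hand '[0,0,0,0]'

```text
time_s: 9.85
eef_pos: [0.4678, 0.3215, 0.0444]
orientation: [0.001, -0.076, 0.997, 0.001]
contact_force: [0.9, 0.3, 0.3]
gripper_width: 0.134
gripper_force: 20.0
```

```bash
python3 go.py .464 .330 .022
python3 - <<'E'
from h import *
c=save('side');d=save('top')
a=cv2.resize(c['color'][210:350,170:300,::-1],(400,430)); b=cv2.resize(d['color'][150:260,80:182,::-1],(400,430))
cv2.imwrite('pics/g.png',np.hstack([a,b]))
E
```

```text
yaw 98.7 tilt [0.0014 0.0012] [0.4678 0.3215 0.0444] t 9.85 q7 1.11
[0.25 0.9  2.24] rows 1 [0.25 0.9  2.24]
```

View pics/g.png

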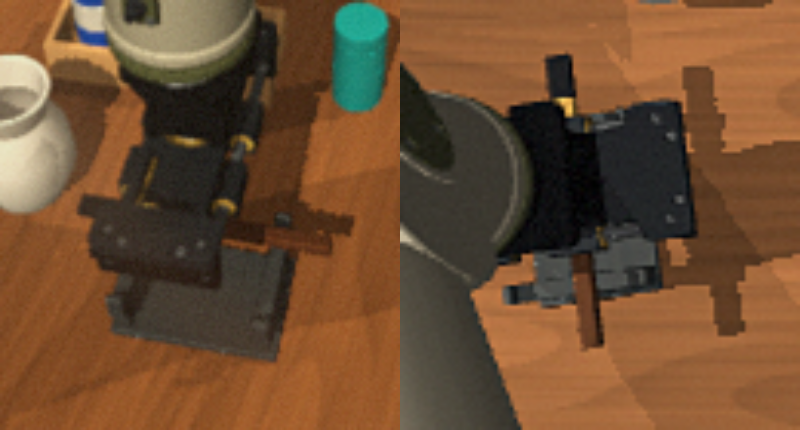

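The brush is level over the rest: in the right panel its tip is at (558,57), its butt at (592,345), and it lies across both bars. I'll correct the offset, lower and release.

Call:
drive_tool --delta_pos '[[0.25,0.9,0],[0,0,1.2],[0,0,0.8],[0,0,0.2],[0,0,0]]' --rotation '[[0,0,0],[0,0,0],[0,0,0],[0,0,0],[0,0,0]]' --hand '[0,0,0,0,0]'

```text
time_s: 10.37
eef_pos: [0.4625, 0.3296, 0.0201]
orientation: [-0.001, -0.076, 0.997, -0.0]
contact_force: [-0.7, 0.6, 0.3]
gripper_width: 0.132
gripper_force: 20.0
```

Call:
drive_tool --delta_pos '[[0,0,0],[0,0,0]]' --rotation '[[0,0,0],[0,0,0]]' --hand '[0,0]'

```text
time_s: 10.53
eef_pos: [0.463, 0.3293, 0.0204]
orientation: [-0.0, -0.076, 0.997, -0.0]
contact_force: [0.6, -0.5, -0.5]
gripper_width: 0.131
gripper_force: 20.0
```

Call:
drive_tool --delta_pos '[[0,0,0.1],[0,0,0],[0,0,0],[0,0,0],[0,0,0]]' --rotation '[[0,0,0],[0,0,0],[0,0,0],[0,0,0],[0,0,0]]' --hand '[0,0,0.4,0.4,0.4]'

```text
time_s: 10.95
eef_pos: [0.4631, 0.3297, 0.0197]
orientation: [0.0, -0.076, 0.997, 0.0]
contact_force: [1.2, 0.0, 0.4]
gripper_width: 0.279
gripper_force: 0.0
```

Call:
drive_tool --delta_pos '[[0,0,0],[0,0,0],[0,0,0],[0,0,-1],[0,0,-3]]' --rotation '[[0,0,0],[0,0,0],[0,0,0],[0,0,0],[0,0,0]]' --hand '[0.4,0.4,0.4,0.4,0.4]'

```text
time_s: 11.37
eef_pos: [0.4608, 0.3279, 0.057]
orientation: [-0.003, -0.076, 0.997, -0.002]
contact_force: [-0.2, 0.5, 0.1]
gripper_width: 0.396
gripper_force: 0.0
```

Call:
drive_tool --delta_pos '[[0,0,-4],[0,0,-4],[0,0,-4],[0,0,-1],[0,0,0]]' --rotation '[[0,0,0],[0,0,0],[0,0,0],[0,0,0.12],[0,0,0.12]]' --hand '[0.9,0.9,0.9,0.9,0.9]'

```text
time_s: 11.78
eef_pos: [0.4649, 0.3308, 0.1952]
orientation: [0.003, 0.047, 0.999, 0.003]
contact_force: [0.4, 0.3, -0.7]
gripper_width: 0.695
gripper_force: 0.0
```

Call:
drive_tool --delta_pos '[[0,0,0],[0,0,0],[0,0,0],[0,0,0],[0,0,0]]' --rotation '[[0,0,0.12],[0,0,0.12],[0,0,0.12],[0,0,0.12],[0,0,0.12]]' --hand '[0.9,0.9,0.9,0.9,0.9]'

```text
time_s: 12.2
eef_pos: [0.4631, 0.3296, 0.1907]
orientation: [0.0, 0.34, 0.94, 0.0]
contact_force: [-0.9, 0.5, 0.5]
gripper_width: 0.892
gripper_force: 0.0
```

Call:
drive_tool --delta_pos '[[0,0,0],[0,0,0],[0,0,0],[0,0,0],[0,0,0]]' --rotation '[[0,0,0.12],[0,0,0.12],[0,0,0.12],[0,0,0.12],[0,0,0.12]]' --hand '[0.9,0.9,0.9,0.9,0.9]'

```text
time_s: 12.62
eef_pos: [0.4631, 0.3296, 0.1907]
orientation: [-0.0, 0.603, 0.798, 0.0]
contact_force: [-0.5, -0.6, 0.5]
gripper_width: 0.898
gripper_force: 0.0
```

```bash
python3 go.py .5284 .1205 .17 .5284 .1205 .03
python3 - <<'E'
from h import *
c=save('side')
cv2.imwrite('pics/i.png',cv2.resize(c['color'][170:340,150:320,::-1],(600,600)))
E
```

```text
yaw 15.87 tilt [0.0003 0.0006] [0.4631 0.3296 0.1907] t 12.6167 q7 -0.36
[-21.9    0.56   2.06] rows 6 [-3.65  0.09  0.34]
[-1.0e-02 -1.0e-02  1.4e+01] rows 4 [-0.  -0.   3.5]
```

View pics/i.png

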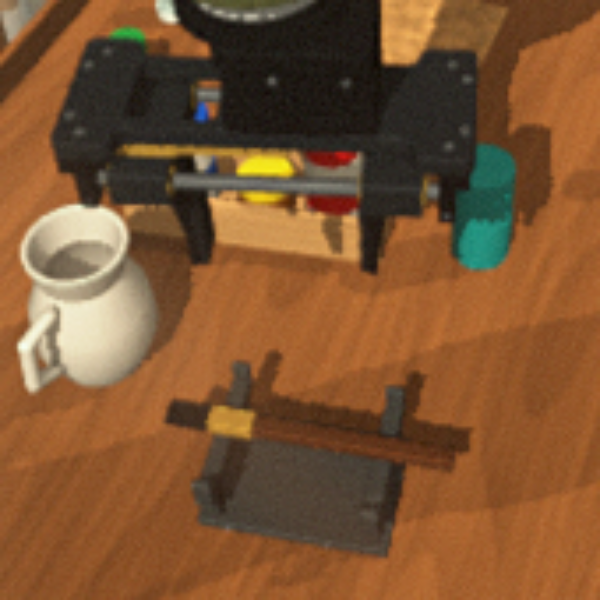

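The brush lies across both bars, at (235,420) and (395,450). Next is the red jar.

Call:
drive_tool --delta_pos '[[0,0,0],[-3.6,0.5,0],[-3.6,0.5,0],[-3.6,0.5,0],[-3.6,0.5,0]]' --rotation '[[0,0,0.108],[0,0,0],[0,0,0],[0,0,0],[0,0,0]]' --hand '[0.9,0.9,0.9,0.9,0.9]'

```text
time_s: 13.08
eef_pos: [0.5082, 0.1898, 0.1906]
orientation: [0.0, 0.641, 0.767, 0.0]
contact_force: [0.7, 0.2, 0.1]
gripper_width: 0.899
gripper_force: 0.0
```

Call:
drive_tool --delta_pos '[[-3.6,0.5,0],[-3.6,0.5,0],[0,0,3],[0,0,2],[0,0,0]]' --rotation '[[0,0,0],[0,0,0],[0,0,0],[0,0,0],[0,0,0]]' --hand '[0.9,0.9,0.9,0.9,0.9]'

```text
time_s: 13.5
eef_pos: [0.5282, 0.121, 0.1369]
orientation: [-0.001, 0.642, 0.767, -0.002]
contact_force: [-1.1, 0.1, -0.6]
gripper_width: 0.901
gripper_force: 0.0
```

Call:
drive_tool --delta_pos '[[0,0,0],[0,0,0]]' --rotation '[[0,0,0],[0,0,0]]' --hand '[0.9,0.9]'

```text
time_s: 13.67
eef_pos: [0.5308, 0.1228, 0.1414]
orientation: [0.0, 0.642, 0.767, 0.001]
contact_force: [0.1, -0.7, 1.1]
gripper_width: 0.897
gripper_force: 0.0
```

```bash
python3 go.py .5284 .1205 .035
python3 - <<'E'
from h import *
c=save('side')
cv2.imwrite('pics/j.png',cv2.resize(c['color'][120:270,170:320,::-1],(600,600),interpolation=cv2.INTER_CUBIC))
E
```

```text
yaw 10.14 tilt [0.0013 0.0007] [0.5308 0.1228 0.1414] t 13.6667 q7 -0.04
[-0.18 -0.29 10.63] rows 3 [-0.06 -0.1   3.54]
```

View pics/j.png

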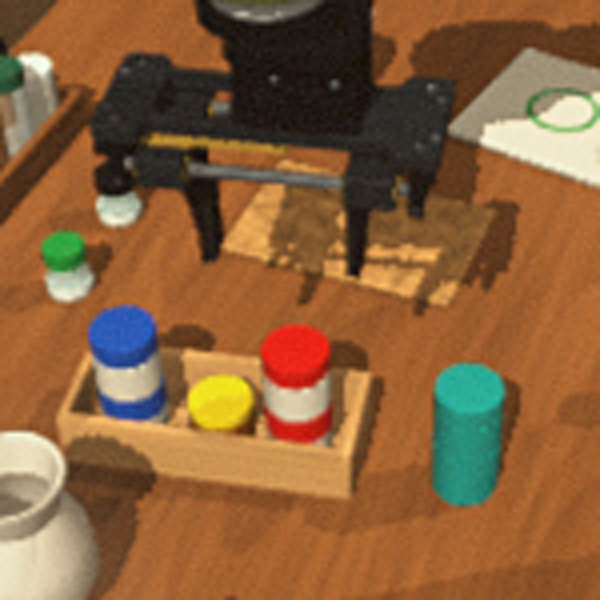

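Run:
```python
from h import *
c=load('side'); s=manip.sense();print(s['eef_pos'])
for us in ((220,222,223),(257,259,260)):
  for v in range(176,190,2): print(v,[(pt(c,u,v).round(3).tolist(),int(c['color'][v,u].sum())) for u in us])
k=c['camera_matrix']@(c['R']@s['eef_pos']+c['t']); print((k[:2]/k[2]-[170,120])*4)
```

```text
[0.53101084 0.12284855 0.1415216 ]
176 [([0.577, 0.141, 0.2], 75), ([0.572, 0.139, 0.2], 94), ([0.571, 0.136, 0.197], 76)]
178 [([0.576, 0.142, 0.195], 112), ([0.573, 0.139, 0.194], 114), ([0.571, 0.137, 0.192], 68)]
180 [([0.578, 0.14, 0.187], 136), ([0.573, 0.139, 0.187], 96), ([0.571, 0.138, 0.187], 92)]
182 [([0.578, 0.142, 0.182], 162), ([0.573, 0.14, 0.182], 90), ([0.572, 0.138, 0.181], 90)]
184 [([0.676, -0.034, 0.004], 161), ([0.574, 0.141, 0.176], 85), ([0.573, 0.137, 0.173], 107)]
186 [([0.674, -0.028, 0.001], 262), ([0.668, -0.031, 0.0], 280), ([0.665, -0.032, 0.0], 294)]
188 [([0.669, -0.018, 0.003], 284), ([0.664, -0.021, 0.001], 297), ([0.661, -0.022, 0.001], 293)]
176 [([0.49, 0.125, 0.211], 116), ([0.485, 0.125, 0.213], 71), ([0.483, 0.124, 0.212], 81)]
178 [([0.49, 0.125, 0.205], 109), ([0.485, 0.127, 0.208], 87), ([0.483, 0.124, 0.206], 70)]
180 [([0.49, 0.125, 0.199], 112), ([0.485, 0.125, 0.201], 80), ([0.483, 0.124, 0.201], 52)]
182 [([0.49, 0.125, 0.193], 122), ([0.486, 0.124, 0.194], 72), ([0.486, 0.117, 0.188], 57)]
184 [([0.49, 0.126, 0.188], 112), ([0.486, 0.125, 0.188], 47), ([0.486, 0.118, 0.182], 67)]
186 [([0.49, 0.127, 0.182], 127), ([0.486, 0.124, 0.181], 70), ([0.486, 0.116, 0.175], 155)]
188 [([0.491, 0.124, 0.173], 169), ([0.552, -0.048, 0.011], 106), ([0.549, -0.051, 0.01], 384)]
[288.31577389 295.44761097]
```

Depth confirms it: finger centre (0.531,0.123) matches the state in xy, and z is offset by +30 mm. I'll descend on the red jar.

Call:
drive_tool --delta_pos '[[-0.18,-0.28,2.6],[0,0,3],[0,0,3],[0,0,2],[0,0,0]]' --rotation '[[0,0,0],[0,0,0],[0,0,0],[0,0,0],[0,0,0]]' --hand '[0.9,0.9,0.9,0.9,0.9]' --grip_force 25

```text
time_s: 14.13
eef_pos: [0.5259, 0.1199, 0.0313]
orientation: [-0.001, 0.642, 0.767, -0.002]
contact_force: [-0.3, 0.1, -0.8]
gripper_width: 0.9
gripper_force: 0.0
```

Call:
drive_tool --delta_pos '[[0,0,0],[0,0,0],[0,0,0],[0,0,0],[0,0,0]]' --rotation '[[0,0,0],[0,0,0],[0,0,0],[0,0,0],[0,0,0]]' --hand '[0.9,0.9,0.6,0.6,0.6]'

```text
time_s: 14.55
eef_pos: [0.5285, 0.1203, 0.035]
orientation: [0.0, 0.643, 0.766, 0.001]
contact_force: [-0.0, 0.0, -0.7]
gripper_width: 0.75
gripper_force: 0.0
```

```bash
python3 go.py .5284 .1205 .035
```

```text
yaw 10.04 tilt [0.0016 0.001 ] [0.5285 0.1203 0.035 ] t 14.55 q7 0.02
[ 0.03 -0.01 -0.  ] rows 1 [ 0.03 -0.01 -0.  ]
```

Call:
drive_tool --delta_pos '[[0,0,0],[0,0,0],[0,0,0],[0,0,0],[0,0,0]]' --rotation '[[0,0,0],[0,0,0],[0,0,0],[0,0,0],[0,0,0]]' --hand '[0.3,0.3,0.3,0.3,0.3]'

```text
time_s: 14.97
eef_pos: [0.528, 0.1199, 0.0339]
orientation: [0.0, 0.643, 0.766, 0.0]
contact_force: [0.2, -0.5, 1.1]
gripper_width: 0.5
gripper_force: 25.0
```

Call:
drive_tool --delta_pos '[[0,0,0],[0,0,0],[0,0,0],[0,0,0],[0,0,0]]' --rotation '[[0,0,0],[0,0,0],[0,0,0],[0,0,0],[0,0,0]]' --hand '[0.3,0.3,0.3,0.3,0.3]'

```text
time_s: 15.38
eef_pos: [0.5279, 0.1199, 0.0339]
orientation: [0.0, 0.643, 0.766, 0.0]
contact_force: [-0.0, 0.6, 1.2]
gripper_width: 0.502
gripper_force: 25.0
```

```bash
python3 go.py
```

```text
yaw 10.02 tilt [0.0002 0.0002] [0.5279 0.1199 0.0339] t 15.3833 q7 0.02
```

Call:
drive_tool --delta_pos '[[0,0,-1],[0,0,-2],[0,0,-3],[0,0,-3],[0,0,0]]' --rotation '[[0,0,0],[0,0,0],[0,0,0],[0,0,0],[0,0,0]]' --hand '[0.3,0.3,0.3,0.3,0.3]'

```text
time_s: 15.8
eef_pos: [0.5306, 0.1203, 0.1297]
orientation: [0.002, 0.643, 0.766, 0.003]
contact_force: [1.7, -0.1, -1.6]
gripper_width: 0.5
gripper_force: 25.0
```

Call:
drive_tool --delta_pos '[[-1.5,-0.3,0],[-3,-0.7,0],[-3.6,-0.8,0],[-3.6,-0.8,0],[-3.6,-0.8,0]]' --rotation '[[0,0,0],[0,0,0],[0,0,0],[0,0,0],[0,0,0]]' --hand '[0.3,0.3,0.3,0.3,0.3]'

```text
time_s: 16.22
eef_pos: [0.5202, -0.0382, 0.1238]
orientation: [-0.0, 0.642, 0.766, -0.0]
contact_force: [1.8, -0.3, -2.3]
gripper_width: 0.499
gripper_force: 25.0
```

Call:
drive_tool --delta_pos '[[-3.2,-0.7,0],[-2.2,-0.5,0],[-1.5,-0.3,2],[0,0,3],[0,0,2]]' --rotation '[[0,0,0],[0,0,0],[0,0,0],[0,0,0],[0,0,0]]' --hand '[0.3,0.3,0.3,0.3,0.3]'

```text
time_s: 16.63
eef_pos: [0.5171, -0.1084, 0.0522]
orientation: [-0.0, 0.644, 0.765, -0.0]
contact_force: [-0.4, 0.7, -2.3]
gripper_width: 0.498
gripper_force: 25.0
```

Call:
drive_tool --delta_pos '[[0,0,0.5],[0,0,0],[0,0,0]]' --rotation '[[0,0,0],[0,0,0],[0,0,0]]' --hand '[0.3,0.3,0.3]'

```text
time_s: 16.88
eef_pos: [0.5185, -0.1072, 0.0496]
orientation: [0.0, 0.643, 0.766, 0.0]
contact_force: [0.5, -0.1, -1.8]
gripper_width: 0.5
gripper_force: 25.0
```

```bash
python3 go.py .519 -.107 .035
```

```text
yaw 10.04 tilt [ 0.0002 -0.0001] [ 0.5185 -0.1072  0.0496] t 16.8833 q7 0.47
[0.01 0.05 1.46] rows 1 [0.01 0.05 1.46]
```

Next: lower 1.5 cm, release, and rise.

Call:
drive_tool --delta_pos '[[0,0,0.7],[0,0,0.5],[0,0,0.3],[0,0,0.1],[0,0,0]]' --rotation '[[0,0,0],[0,0,0],[0,0,0],[0,0,0],[0,0,0]]' --hand '[0.3,0.3,0.3,0.3,0.3]'

```text
time_s: 17.3
eef_pos: [0.5189, -0.107, 0.0338]
orientation: [0.0, 0.642, 0.766, 0.001]
contact_force: [-3.2, 1.9, 7.4]
gripper_width: 0.498
gripper_force: 25.0
```

Call:
drive_tool --delta_pos '[[0,0,0],[0,0,0],[0,0,0],[0,0,0],[0,0,0]]' --rotation '[[0,0,0],[0,0,0],[0,0,0],[0,0,0],[0,0,0]]' --hand '[0.3,0.7,0.7,0.7,0.7]'

```text
time_s: 17.72
eef_pos: [0.5183, -0.1072, 0.0328]
orientation: [0.0, 0.643, 0.766, 0.0]
contact_force: [-1.4, 0.3, -0.2]
gripper_width: 0.674
gripper_force: 0.0
```

```bash
python3 go.py .5185 -.1072 .17 .6406 .141 .17
```

```text
yaw 10.03 tilt [0.0002 0.    ] [ 0.5183 -0.1072  0.0328] t 17.7167 q7 0.49
[ -0.     0.02 -13.72] rows 4 [-0.    0.01 -3.43]
[22.32 16.34  0.  ] rows 7 [3.19 2.33 0.  ]
```

Call:
drive_tool --delta_pos '[[0,0,-1.5],[0,0,-3.5],[0,0,-3.5],[0,0,-2.5],[0,0,0]]' --rotation '[[0,0,0],[0,0,0],[0,0,0],[0,0,0],[0,0,0]]' --hand '[0.9,0.9,0.9,0.9,0.9]'

```text
time_s: 18.13
eef_pos: [0.521, -0.1078, 0.1479]
orientation: [0.003, 0.643, 0.766, 0.003]
contact_force: [0.9, 1.2, 0.3]
gripper_width: 0.885
gripper_force: 0.0
```

Call:
drive_tool --delta_pos '[[3.2,2.33,0],[3.2,2.33,0],[3.2,2.33,0],[3.2,2.33,0],[3.2,2.33,0]]' --rotation '[[0,0,0],[0,0,0],[0,0,0],[0,0,0],[0,0,0]]' --hand '[0.9,0.9,0.9,0.9,0.9]'

```text
time_s: 18.55
eef_pos: [0.6055, 0.0726, 0.1423]
orientation: [-0.0, 0.643, 0.766, 0.0]
contact_force: [1.4, -1.1, 0.7]
gripper_width: 0.898
gripper_force: 0.0
```

Call:
drive_tool --delta_pos '[[3.2,2.33,0],[3.1,2.33,0],[0,0,0],[0,0,0],[0,0,0]]' --rotation '[[0,0,0],[0,0,0],[0,0,0],[0,0,0],[0,0,0]]' --hand '[0.9,0.9,0.9,0.9,0.9]'

```text
time_s: 18.97
eef_pos: [0.6398, 0.1401, 0.142]
orientation: [0.0, 0.643, 0.766, -0.001]
contact_force: [0.1, -0.7, 0.3]
gripper_width: 0.901
gripper_force: 0.0
```

```bash
python3 go.py .6406 .141 .035
```

```text
yaw 10.01 tilt [-0.0009 -0.0011] [0.6398 0.1401 0.142 ] t 18.9667 q7 0.06
[ 0.09  0.11 10.7 ] rows 3 [0.03 0.04 3.57]
```

Call:
drive_tool --delta_pos '[[0.1,0.1,2.7],[0,0,3],[0,0,3],[0,0,2],[0,0,0]]' --rotation '[[0,0,0],[0,0,0],[0,0,0],[0,0,0],[0,0,0]]' --hand '[0.9,0.9,0.9,0.9,0.9]'

```text
time_s: 19.38
eef_pos: [0.6376, 0.1396, 0.0314]
orientation: [-0.002, 0.643, 0.765, -0.003]
contact_force: [-1.0, -0.1, 0.5]
gripper_width: 0.897
gripper_force: 0.0
```

Call:
drive_tool --delta_pos '[[0,0,0],[0,0,0],[0,0,0],[0,0,0],[0,0,0]]' --rotation '[[0,0,0],[0,0,0],[0,0,0],[0,0,0],[0,0,0]]' --hand '[0.9,0.9,0.6,0.6,0.6]'

```text
time_s: 19.8
eef_pos: [0.6415, 0.142, 0.0371]
orientation: [0.0, 0.643, 0.766, 0.001]
contact_force: [-0.9, -0.3, 0.4]
gripper_width: 0.754
gripper_force: 0.0
```

Call:
drive_tool --delta_pos '[[0,0,0],[0,0,0],[0,0,0],[0,0,0],[0,0,0]]' --rotation '[[0,0,0],[0,0,0],[0,0,0],[0,0,0],[0,0,0]]' --hand '[0.3,0.3,0.3,0.3,0.3]'

```text
time_s: 20.22
eef_pos: [0.6408, 0.142, 0.0359]
orientation: [-0.0, 0.643, 0.766, 0.0]
contact_force: [-0.5, 0.3, 1.1]
gripper_width: 0.497
gripper_force: 25.0
```

Call:
drive_tool --delta_pos '[[0,0,0],[0,0,0],[0,0,0],[0,0,0]]' --rotation '[[0,0,0],[0,0,0],[0,0,0],[0,0,0]]' --hand '[0.3,0.3,0.3,0.3]'

```text
time_s: 20.55
eef_pos: [0.6408, 0.1419, 0.0359]
orientation: [-0.0, 0.643, 0.766, 0.0]
contact_force: [-2.2, -0.1, 2.3]
gripper_width: 0.501
gripper_force: 25.0
```

```bash
python3 go.py .6406 .141 .13 .621 -.107 .13
```

```text
yaw 10.02 tilt [0.0001 0.0002] [0.6408 0.1419 0.0359] t 20.55 q7 0.1
[-0.09 -0.04 -9.41] rows 3 [-0.03 -0.01 -3.14]
[-24.08  -6.25  -0.  ] rows 7 [-3.44 -0.89 -0.  ]
```

Call:
drive_tool --delta_pos '[[0,0,-1],[0,0,-2],[0,0,-3],[0,0,-3],[0,0,0]]' --rotation '[[0,0,0],[0,0,0],[0,0,0],[0,0,0],[0,0,0]]' --hand '[0.3,0.3,0.3,0.3,0.3]'

```text
time_s: 20.97
eef_pos: [0.6439, 0.142, 0.1327]
orientation: [0.002, 0.643, 0.766, 0.004]
contact_force: [1.4, -0.7, -0.6]
gripper_width: 0.498
gripper_force: 25.0
```

Call:
drive_tool --delta_pos '[[-1.5,-0.4,0],[-3,-0.8,0],[-3.6,-0.95,0],[-3.6,-0.95,0],[-3.6,-0.95,0]]' --rotation '[[0,0,0],[0,0,0],[0,0,0],[0,0,0],[0,0,0]]' --hand '[0.3,0.3,0.3,0.3,0.3]'

```text
time_s: 21.38
eef_pos: [0.6263, -0.018, 0.1251]
orientation: [-0.0, 0.643, 0.766, -0.001]
contact_force: [0.4, -0.5, -2.5]
gripper_width: 0.499
gripper_force: 25.0
```

Call:
drive_tool --delta_pos '[[-3.6,-0.9,0],[-3,-0.8,0],[-2.1,-0.5,0],[0,0,3],[0,0,3]]' --rotation '[[0,0,0],[0,0,0],[0,0,0],[0,0,0],[0,0,0]]' --hand '[0.3,0.3,0.3,0.3,0.3]'

```text
time_s: 21.8
eef_pos: [0.6212, -0.1088, 0.0662]
orientation: [0.001, 0.644, 0.765, 0.001]
contact_force: [-0.2, 1.0, -2.1]
gripper_width: 0.496
gripper_force: 25.0
```

Call:
drive_tool --delta_pos '[[0,0,1.3],[0,0,0],[0,0,0]]' --rotation '[[0,0,0],[0,0,0],[0,0,0]]' --hand '[0.3,0.3,0.3]'

```text
time_s: 22.05
eef_pos: [0.6205, -0.1053, 0.0527]
orientation: [-0.001, 0.643, 0.766, -0.001]
contact_force: [0.3, -0.9, -0.7]
gripper_width: 0.5
gripper_force: 25.0
```

```bash
python3 go.py .621 -.107 .0365
```

```text
yaw 10.04 tilt [-0.0016 -0.0002] [ 0.6205 -0.1053  0.0527] t 22.05 q7 0.5
[-0.17  0.02  1.62] rows 1 [-0.17  0.02  1.62]
```

Call:
drive_tool --delta_pos '[[-0.1,0,0.7],[0,0,0.5],[0,0,0.3],[0,0,0.15],[0,0,0]]' --rotation '[[0,0,0],[0,0,0],[0,0,0],[0,0,0],[0,0,0]]' --hand '[0.3,0.3,0.3,0.3,0.3]'

```text
time_s: 22.47
eef_pos: [0.6212, -0.1061, 0.0362]
orientation: [-0.0, 0.643, 0.766, 0.0]
contact_force: [-0.2, 0.2, -0.6]
gripper_width: 0.5
gripper_force: 25.0
```

Call:
drive_tool --delta_pos '[[0,0,0],[0,0,0],[0,0,0],[0,0,0],[0,0,0]]' --rotation '[[0,0,0],[0,0,0],[0,0,0],[0,0,0],[0,0,0]]' --hand '[0.3,0.7,0.7,0.7,0.7]'

```text
time_s: 22.88
eef_pos: [0.6215, -0.1063, 0.0366]
orientation: [0.0, 0.643, 0.766, 0.0]
contact_force: [-0.4, 1.0, 0.0]
gripper_width: 0.674
gripper_force: 0.0
```

Call:
drive_tool --delta_pos '[[0,0,-1.5],[0,0,-3.5],[0,0,-3.5],[0,0,-2.5],[0,0,0]]' --rotation '[[0,0,0],[0,0,0],[0,0,0],[0,0,0],[0,0,0]]' --hand '[0.7,0.7,0.8,0.9,0.9]'

```text
time_s: 23.3
eef_pos: [0.6241, -0.1072, 0.1524]
orientation: [0.003, 0.643, 0.766, 0.003]
contact_force: [0.1, -0.4, 1.6]
gripper_width: 0.841
gripper_force: 0.0
```

```bash
python3 go.py .5818 .1295 .14 .5818 .1295 -.012
```

```text
yaw 10.0 tilt [ 0.0085 -0.0002] [ 0.6241 -0.1072  0.1524] t 23.3 q7 0.46
[24.05 -0.06  1.2 ] rows 6 [ 4.01 -0.01  0.2 ]
[ 0.03 -0.13 15.2 ] rows 4 [ 0.01 -0.03  3.8 ]
```

Call:
drive_tool --delta_pos '[[4,0,0],[4,0,0],[4,0,0],[4,0,0],[4,0.1,0]]' --rotation '[[0,0,0],[0,0,0],[0,0,0],[0,0,0],[0,0,0]]' --hand '[0.9,0.9,0.9,0.9,0.9]' --grip_force 20

```text
time_s: 23.72
eef_pos: [0.5866, 0.0926, 0.1462]
orientation: [-0.0, 0.643, 0.766, 0.0]
contact_force: [1.1, -0.2, 0.4]
gripper_width: 0.897
gripper_force: 0.0
```

Call:
drive_tool --delta_pos '[[3.9,0.1,0],[0,0,3.5],[0,0,3.5],[0,0,0],[0,0,0]]' --rotation '[[0,0,0],[0,0,0],[0,0,0],[0,0,0],[0,0,0]]' --hand '[0.9,0.9,0.9,0.9,0.9]'

```text
time_s: 24.13
eef_pos: [0.5804, 0.1287, 0.0754]
orientation: [-0.001, 0.643, 0.766, -0.002]
contact_force: [0.5, 0.1, 0.4]
gripper_width: 0.903
gripper_force: 0.0
```

Call:
drive_tool --delta_pos '[[0,0,0],[0,0,0]]' --rotation '[[0,0,0],[0,0,0]]' --hand '[0.9,0.9]'

```text
time_s: 24.3
eef_pos: [0.5831, 0.129, 0.0786]
orientation: [0.001, 0.643, 0.766, 0.001]
contact_force: [0.5, 0.5, -0.1]
gripper_width: 0.898
gripper_force: 0.0
```

```bash
python3 go.py .5818 .1295 -.012
python3 - <<'E'
from h import *
c=save('side')
cv2.imwrite('pics/k.png',cv2.resize(c['color'][110:270,170:383,::-1],(800,600),interpolation=cv2.INTER_CUBIC))
E
```

```text
yaw 9.96 tilt [0.003  0.0011] [0.5831 0.129  0.0786] t 24.3 q7 0.05
[ 0.07 -0.15  9.06] rows 3 [ 0.02 -0.05  3.02]
```

View pics/k.png

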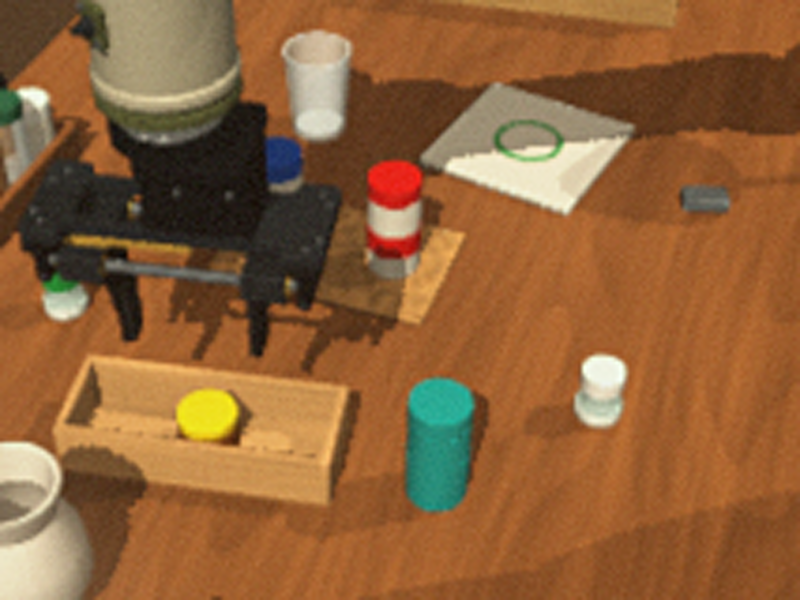

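Both tall jars stand on the mat, red at (395,220) and blue behind the arm at (283,165). The pot is alone in the caddy at (207,415), so I'll descend on it.

Call:
drive_tool --delta_pos '[[0,-0.15,2.5],[0,0,2.5],[0,0,2],[0,0,1.4],[0,0,0.6]]' --rotation '[[0,0,0],[0,0,0],[0,0,0],[0,0,0],[0,0,0]]' --hand '[0.9,0.9,0.9,0.9,0.9]'

```text
time_s: 24.77
eef_pos: [0.5798, 0.1289, -0.0144]
orientation: [-0.0, 0.643, 0.766, -0.0]
contact_force: [-0.9, -0.1, 0.2]
gripper_width: 0.902
gripper_force: 0.0
```

Call:
drive_tool --delta_pos '[[0,0,0],[0,0,0],[0,0,0],[0,0,0],[0,0,0]]' --rotation '[[0,0,0],[0,0,0],[0,0,0],[0,0,0],[0,0,0]]' --hand '[0.9,0.9,0.6,0.6,0.6]'

```text
time_s: 25.18
eef_pos: [0.5807, 0.1294, -0.0127]
orientation: [0.0, 0.643, 0.766, 0.001]
contact_force: [-0.2, -0.2, 0.1]
gripper_width: 0.756
gripper_force: 0.0
```

Call:
drive_tool --delta_pos '[[0,0,0],[0,0,0],[0,0,0],[0,0,0],[0,0,0]]' --rotation '[[0,0,0],[0,0,0],[0,0,0],[0,0,0],[0,0,0]]' --hand '[0.3,0.3,0.3,0.3,0.3]'

```text
time_s: 25.6
eef_pos: [0.5802, 0.1293, -0.0135]
orientation: [-0.0, 0.643, 0.766, 0.0]
contact_force: [-0.5, -0.7, 1.7]
gripper_width: 0.5
gripper_force: 20.0
```

Call:
drive_tool --delta_pos '[[0,0,0],[0,0,0],[0,0,0],[0,0,0],[0,0,0]]' --rotation '[[0,0,0],[0,0,0],[0,0,0],[0,0,0],[0,0,0]]' --hand '[0.3,0.3,0.3,0.3,0.3]'

```text
time_s: 26.02
eef_pos: [0.5802, 0.1292, -0.0136]
orientation: [-0.0, 0.643, 0.766, 0.0]
contact_force: [-0.1, 0.6, 2.8]
gripper_width: 0.502
gripper_force: 20.0
```

```bash
python3 go.py .5818 .1295 .13 .4542 -.3124 .13
```

```text
yaw 10.03 tilt [0.0001 0.0002] [ 0.5802  0.1292 -0.0136] t 26.0167 q7 0.1
[  0.     0.17 -14.36] rows 4 [ 0.    0.04 -3.59]
[-4.129e+01 -2.026e+01 -1.000e-02] rows 12 [-3.44 -1.69 -0.  ]
```

Call:
drive_tool --delta_pos '[[0,0,-1.5],[0,0,-3],[0,0,-3.5],[0,0,-3.5],[0,0,-3.5]]' --rotation '[[0,0,0],[0,0,0],[0,0,0],[0,0,0],[0,0,0]]' --hand '[0.3,0.3,0.3,0.3,0.3]'

```text
time_s: 26.43
eef_pos: [0.5795, 0.1288, 0.1374]
orientation: [-0.0, 0.643, 0.766, -0.001]
contact_force: [1.1, -0.4, -0.7]
gripper_width: 0.5
gripper_force: 20.0
```

Call:
drive_tool --delta_pos '[[-1.5,-0.7,0],[-3,-1.5,0],[-3.5,-1.7,0],[-3.5,-1.7,0],[-3.5,-1.7,0]]' --rotation '[[0,0,0],[0,0,0],[0,0,0],[0,0,0],[0,0,0]]' --hand '[0.3,0.3,0.3,0.3,0.3]'

```text
time_s: 26.85
eef_pos: [0.5332, -0.0329, 0.1358]
orientation: [-0.0, 0.642, 0.766, -0.0]
contact_force: [0.7, -0.3, -1.4]
gripper_width: 0.5
gripper_force: 20.0
```

Call:
drive_tool --delta_pos '[[-3.5,-1.7,0],[-3.5,-1.7,0],[-3.5,-1.7,0],[-3.5,-1.7,0],[-3.5,-1.7,0]]' --rotation '[[0,0,0],[0,0,0],[0,0,0],[0,0,0],[0,0,0]]' --hand '[0.3,0.3,0.3,0.3,0.3]'

```text
time_s: 27.27
eef_pos: [0.4799, -0.22, 0.136]
orientation: [-0.0, 0.643, 0.766, 0.0]
contact_force: [1.4, 0.5, -1.1]
gripper_width: 0.5
gripper_force: 20.0
```

Call:
drive_tool --delta_pos '[[-3.5,-1.7,0],[-3,-1.5,0],[-1.8,-1.1,0],[0,0,3],[0,0,3]]' --rotation '[[0,0,0],[0,0,0],[0,0,0],[0,0,0],[0,0,0]]' --hand '[0.3,0.3,0.3,0.3,0.3]'

```text
time_s: 27.68
eef_pos: [0.453, -0.3101, 0.0764]
orientation: [0.002, 0.644, 0.765, 0.0]
contact_force: [0.4, 1.0, -1.6]
gripper_width: 0.5
gripper_force: 20.0
```

Call:
drive_tool --delta_pos '[[0,0,3],[0,0,2],[0,0,0],[0,0,0],[0,0,0]]' --rotation '[[0,0,0],[0,0,0],[0,0,0],[0,0,0],[0,0,0]]' --hand '[0.3,0.3,0.3,0.3,0.3]'

```text
time_s: 28.1
eef_pos: [0.4537, -0.3082, 0.0275]
orientation: [0.001, 0.643, 0.766, 0.0]
contact_force: [0.6, -0.2, -1.1]
gripper_width: 0.497
gripper_force: 20.0
```

```bash
python3 go.py .4542 -.3124 -.011
```

```text
yaw 10.01 tilt [ 0.0011 -0.0007] [ 0.4537 -0.3082  0.0275] t 28.1 q7 0.96
[-0.42 -0.02  3.85] rows 1 [-0.42 -0.02  3.85]
```

Call:
drive_tool --delta_pos '[[-0.4,0,1.5],[0,0,1.2],[0,0,0.7],[0,0,0],[0,0,0]]' --rotation '[[0,0,0],[0,0,0],[0,0,0],[0,0,0],[0,0,0]]' --hand '[0.3,0.3,0.3,0.3,0.3]'

```text
time_s: 28.52
eef_pos: [0.4538, -0.3115, -0.0075]
orientation: [-0.0, 0.643, 0.766, -0.0]
contact_force: [-0.0, -0.5, -0.3]
gripper_width: 0.5
gripper_force: 20.0
```

```bash
python3 go.py .4542 -.3124 -.0115
```

```text
yaw 10.03 tilt [-0.0003  0.0001] [ 0.4538 -0.3115 -0.0075] t 28.5167 q7 1.0
[-0.1   0.02  0.4 ] rows 1 [-0.1   0.02  0.4 ]
```

Call:
drive_tool --delta_pos '[[-0.1,0,0.2],[0,0,0.2],[0,0,0.05],[0,0,0],[0,0,0]]' --rotation '[[0,0,0],[0,0,0],[0,0,0],[0,0,0],[0,0,0]]' --hand '[0.3,0.3,0.3,0.3,0.3]'

```text
time_s: 28.93
eef_pos: [0.4545, -0.3128, -0.0116]
orientation: [0.0, 0.643, 0.766, 0.0]
contact_force: [-0.9, 1.2, 5.6]
gripper_width: 0.498
gripper_force: 20.0
```

Call:
drive_tool --delta_pos '[[0,0,0],[0,0,0],[0,0,0],[0,0,0],[0,0,0]]' --rotation '[[0,0,0],[0,0,0],[0,0,0],[0,0,0],[0,0,0]]' --hand '[0.7,0.7,0.7,0.7,0.7]'

```text
time_s: 29.35
eef_pos: [0.454, -0.3124, -0.0123]
orientation: [-0.0, 0.643, 0.766, 0.0]
contact_force: [0.1, -0.1, 0.5]
gripper_width: 0.69
gripper_force: 0.0
```

Call:
drive_tool --delta_pos '[[0,0,-1.5],[0,0,-3.5],[0,0,-3.5],[0,0,-4],[0,0,-3]]' --rotation '[[0,0,0],[0,0,0],[0,0,0],[0,0,0],[0,0,0]]' --hand '[0.7,0.7,0.7,0.7,0.7]'

```text
time_s: 29.77
eef_pos: [0.4541, -0.3131, 0.1456]
orientation: [0.001, 0.643, 0.766, 0.0]
contact_force: [0.8, 0.3, 0.2]
gripper_width: 0.7
gripper_force: 0.0
```

```bash
python3 go.py .5186 -.1071 .14 .5186 -.1071 .034
```

```text
yaw 9.98 tilt [ 0.0013 -0.0007] [ 0.4541 -0.3131  0.1456] t 29.7667 q7 0.87
[19.17  9.92  0.55] rows 6 [3.2  1.65 0.09]
[ 1.00e-02 -1.00e-02  1.06e+01] rows 3 [ 0.   -0.    3.53]
```

Call:
drive_tool --delta_pos '[[3.2,1.65,0],[3.2,1.65,0],[3.2,1.65,0],[3.2,1.65,0],[3.2,1.65,0]]' --rotation '[[0,0,0],[0,0,0],[0,0,0],[0,0,0],[0,0,0]]' --hand '[0.8,0.8,0.8,0.8,0.8]' --grip_force 25

```text
time_s: 30.18
eef_pos: [0.5077, -0.1389, 0.143]
orientation: [0.0, 0.643, 0.766, 0.0]
contact_force: [0.7, -0.3, 1.0]
gripper_width: 0.797
gripper_force: 0.0
```

Call:
drive_tool --delta_pos '[[3.1,1.65,0],[0,0,2],[0,0,2],[0,0,0],[0,0,0]]' --rotation '[[0,0,0],[0,0,0],[0,0,0],[0,0,0],[0,0,0]]' --hand '[0.8,0.8,0.8,0.8,0.8]'

```text
time_s: 30.6
eef_pos: [0.5175, -0.1075, 0.1025]
orientation: [-0.001, 0.643, 0.766, -0.001]
contact_force: [-0.4, -0.9, 0.6]
gripper_width: 0.802
gripper_force: 0.0
```

Call:
drive_tool --delta_pos '[[0,0,0],[0,0,0],[0,0,0]]' --rotation '[[0,0,0],[0,0,0],[0,0,0]]' --hand '[0.8,0.8,0.8]'

```text
time_s: 30.85
eef_pos: [0.5189, -0.1076, 0.1038]
orientation: [0.001, 0.643, 0.766, 0.001]
contact_force: [-0.1, 0.1, -0.1]
gripper_width: 0.801
gripper_force: 0.0
```

```bash
python3 go.py .5186 -.1071 .034
```

```text
yaw 9.98 tilt [0.0016 0.0003] [ 0.5189 -0.1076  0.1038] t 30.85 q7 0.44
[ 0.06 -0.03  6.98] rows 2 [ 0.03 -0.01  3.49]
```

Call:
drive_tool --delta_pos '[[0.05,0,2],[0,0,2.5],[0,0,1.7],[0,0,0.7],[0,0,0]]' --rotation '[[0,0,0],[0,0,0],[0,0,0],[0,0,0],[0,0,0]]' --hand '[0.8,0.8,0.8,0.8,0.7]'

```text
time_s: 31.27
eef_pos: [0.5175, -0.1068, 0.033]
orientation: [-0.001, 0.643, 0.766, -0.001]
contact_force: [0.8, -0.4, -0.4]
gripper_width: 0.774
gripper_force: 0.0
```

Call:
drive_tool --delta_pos '[[0,0,0],[0,0,0],[0,0,0],[0,0,0],[0,0,0]]' --rotation '[[0,0,0],[0,0,0],[0,0,0],[0,0,0],[0,0,0]]' --hand '[0.6,0.5,0.3,0.3,0.3]'

```text
time_s: 31.68
eef_pos: [0.519, -0.1067, 0.0347]
orientation: [0.001, 0.643, 0.766, 0.001]
contact_force: [0.6, 0.9, 4.8]
gripper_width: 0.498
gripper_force: 25.0
```

Call:
drive_tool --delta_pos '[[0,0,0],[0,0,0],[0,0,0],[0,0,0],[0,0,0]]' --rotation '[[0,0,0],[0,0,0],[0,0,0],[0,0,0],[0,0,0]]' --hand '[0.3,0.3,0.3,0.3,0.3]'

```text
time_s: 32.1
eef_pos: [0.519, -0.1067, 0.0347]
orientation: [0.0, 0.643, 0.766, 0.001]
contact_force: [0.0, 1.0, 6.4]
gripper_width: 0.503
gripper_force: 25.0
```

```bash
python3 go.py .5279 .1199 .035
```

```text
yaw 10.03 tilt [0.0015 0.0003] [ 0.519  -0.1067  0.0347] t 32.1 q7 0.5
[22.16  4.82 -0.03] rows 6 [ 3.69  0.8  -0.  ]
```

Call:
drive_tool --delta_pos '[[0,0,-1],[0,0,-2],[0,0,-3],[0,0,-3],[0,0,0]]' --rotation '[[0,0,0],[0,0,0],[0,0,0],[0,0,0],[0,0,0]]' --hand '[0.3,0.3,0.3,0.3,0.3]'

```text
time_s: 32.52
eef_pos: [0.5208, -0.1076, 0.1294]
orientation: [0.003, 0.643, 0.766, 0.002]
contact_force: [1.6, -0.4, -1.4]
gripper_width: 0.502
gripper_force: 25.0
```

Call:
drive_tool --delta_pos '[[1.5,0.3,0],[3,0.7,0],[3.6,0.8,0],[3.6,0.8,0],[3.6,0.8,0]]' --rotation '[[0,0,0],[0,0,0],[0,0,0],[0,0,0],[0,0,0]]' --hand '[0.3,0.3,0.3,0.3,0.3]'

```text
time_s: 32.93
eef_pos: [0.5244, 0.0513, 0.1237]
orientation: [-0.0, 0.643, 0.766, -0.0]
contact_force: [0.2, 0.1, -1.5]
gripper_width: 0.501
gripper_force: 25.0
```

Call:
drive_tool --delta_pos '[[3.2,0.7,0],[2.2,0.5,0],[1.45,0.25,0],[0,0,0],[0,0,0]]' --rotation '[[0,0,0],[0,0,0],[0,0,0],[0,0,0],[0,0,0]]' --hand '[0.3,0.3,0.3,0.3,0.3]'

```text
time_s: 33.35
eef_pos: [0.5269, 0.1202, 0.1235]
orientation: [-0.0, 0.642, 0.767, -0.001]
contact_force: [0.5, -1.7, -2.6]
gripper_width: 0.499
gripper_force: 25.0
```

Call:
drive_tool --delta_pos '[[0,0,0],[0,0,0],[0,0,0]]' --rotation '[[0,0,0],[0,0,0],[0,0,0]]' --hand '[0.3,0.3,0.3]'

```text
time_s: 33.6
eef_pos: [0.5275, 0.1186, 0.1239]
orientation: [0.0, 0.643, 0.766, -0.0]
contact_force: [-0.3, -1.2, -3.2]
gripper_width: 0.5
gripper_force: 25.0
```

```bash
python3 go.py .5279 .1199 .035
```

```text
yaw 9.92 tilt [ 0.     -0.0001] [0.5275 0.1186 0.1239] t 33.6 q7 -0.02
[0.12 0.06 8.89] rows 3 [0.04 0.02 2.96]
```

Call:
drive_tool --delta_pos '[[0.12,0.05,1],[0,0,2.5],[0,0,2.5],[0,0,1.4],[0,0,0]]' --rotation '[[0,0,0],[0,0,0],[0,0,0],[0,0,0],[0,0,0]]' --hand '[0.3,0.3,0.3,0.3,0.3]'

```text
time_s: 34.02
eef_pos: [0.5253, 0.1201, 0.0462]
orientation: [-0.001, 0.643, 0.766, -0.003]
contact_force: [-1.0, 0.2, -2.6]
gripper_width: 0.496
gripper_force: 25.0
```

Call:
drive_tool --delta_pos '[[0,0,0],[0,0,0],[0,0,0]]' --rotation '[[0,0,0],[0,0,0],[0,0,0]]' --hand '[0.3,0.3,0.3]'

```text
time_s: 34.27
eef_pos: [0.5286, 0.1213, 0.051]
orientation: [0.0, 0.643, 0.766, 0.001]
contact_force: [0.6, -0.9, -2.2]
gripper_width: 0.499
gripper_force: 25.0
```

```bash
python3 go.py .5279 .1199 .0345
```

```text
yaw 10.01 tilt [0.0018 0.0009] [0.5286 0.1213 0.051 ] t 34.2667 q7 0.02
[-0.12 -0.1   1.65] rows 1 [-0.12 -0.1   1.65]
```

Call:
drive_tool --delta_pos '[[-0.1,-0.05,0.7],[0,0,0.5],[0,0,0.3],[0,0,0],[0,0,0]]' --rotation '[[0,0,0],[0,0,0],[0,0,0],[0,0,0],[0,0,0]]' --hand '[0.3,0.3,0.3,0.3,0.3]'

```text
time_s: 34.68
eef_pos: [0.5273, 0.12, 0.0346]
orientation: [-0.0, 0.643, 0.766, -0.0]
contact_force: [-0.7, 0.0, -1.8]
gripper_width: 0.5
gripper_force: 25.0
```

Call:
drive_tool --delta_pos '[[0,0,0],[0,0,0],[0,0,0]]' --rotation '[[0,0,0],[0,0,0],[0,0,0]]' --hand '[0.3,0.3,0.3]'

```text
time_s: 34.93
eef_pos: [0.5273, 0.12, 0.0348]
orientation: [-0.0, 0.643, 0.766, -0.0]
contact_force: [0.2, 0.0, -2.0]
gripper_width: 0.5
gripper_force: 25.0
```

```bash
python3 go.py .5279 .1199 .0345
```

```text
yaw 10.03 tilt [-0.0001  0.0001] [0.5273 0.12   0.0348] t 34.9333 q7 0.03
[-0.02  0.06  0.03] rows 1 [-0.02  0.06  0.03]
```

Call:
drive_tool --delta_pos '[[0,0.06,0.05],[0,0,0.1],[0,0,0],[0,0,0],[0,0,0]]' --rotation '[[0,0,0],[0,0,0],[0,0,0],[0,0,0],[0,0,0]]' --hand '[0.3,0.3,0.3,0.3,0.3]'

```text
time_s: 35.35
eef_pos: [0.5278, 0.1202, 0.0345]
orientation: [-0.001, 0.643, 0.766, 0.0]
contact_force: [-8.3, -1.9, 14.9]
gripper_width: 0.501
gripper_force: 25.0
```

Call:
drive_tool --delta_pos '[[0,0,0],[0,0,0],[0,0,0],[0,0,0],[0,0,0]]' --rotation '[[0,0,0],[0,0,0],[0,0,0],[0,0,0],[0,0,0]]' --hand '[0.7,0.7,0.7,0.7,0.7]'

```text
time_s: 35.77
eef_pos: [0.528, 0.1202, 0.0333]
orientation: [0.0, 0.643, 0.766, 0.0]
contact_force: [-0.0, 0.6, 0.0]
gripper_width: 0.687
gripper_force: 0.0
```

Call:
drive_tool --delta_pos '[[0,0,-1.5],[0,0,-3.5],[0,0,-3.5],[0,0,-2.5],[0,0,0]]' --rotation '[[0,0,0],[0,0,0],[0,0,0],[0,0,0],[0,0,0]]' --hand '[0.8,0.8,0.8,0.8,0.8]'

```text
time_s: 36.18
eef_pos: [0.5309, 0.1208, 0.1486]
orientation: [0.002, 0.643, 0.766, 0.004]
contact_force: [0.9, 0.0, 0.5]
gripper_width: 0.796
gripper_force: 0.0
```

Call:
drive_tool --delta_pos '[[0,0,0],[0,0,0]]' --rotation '[[0,0,0],[0,0,0]]' --hand '[0.8,0.8]'

```text
time_s: 36.35
eef_pos: [0.5276, 0.1202, 0.1426]
orientation: [-0.0, 0.643, 0.766, -0.0]
contact_force: [-0.3, 0.0, -0.1]
gripper_width: 0.796
gripper_force: 0.0
```

```bash
python3 go.py .6212 -.1062 .14
```

```text
yaw 10.04 tilt [-0.0008 -0.0001] [0.5276 0.1202 0.1426] t 36.35 q7 -0.03
[-23.92   5.27   0.25] rows 6 [-3.99  0.88  0.04]
```

Call:
drive_tool --delta_pos '[[-3.42,0.75,0],[-3.42,0.75,0],[-3.42,0.75,0],[-3.42,0.75,0],[-3.42,0.75,0]]' --rotation '[[0,0,0],[0,0,0],[0,0,0],[0,0,0],[0,0,0]]' --hand '[0.9,0.9,0.9,0.9,0.9]'

```text
time_s: 36.77
eef_pos: [0.5942, -0.0432, 0.1417]
orientation: [-0.001, 0.642, 0.766, -0.001]
contact_force: [0.8, 0.1, 0.9]
gripper_width: 0.9
gripper_force: 0.0
```

Call:
drive_tool --delta_pos '[[-3.42,0.75,0],[-3.4,0.75,0],[0,0,2],[0,0,2],[0,0,0]]' --rotation '[[0,0,0],[0,0,0],[0,0,0],[0,0,0],[0,0,0]]' --hand '[0.9,0.9,0.9,0.9,0.9]'

```text
time_s: 37.18
eef_pos: [0.6182, -0.1065, 0.0978]
orientation: [-0.003, 0.643, 0.766, -0.003]
contact_force: [-0.7, 1.6, -0.2]
gripper_width: 0.899
gripper_force: 0.0
```

Call:
drive_tool --delta_pos '[[0,0,0],[0,0,0],[0,0,0]]' --rotation '[[0,0,0],[0,0,0],[0,0,0]]' --hand '[0.9,0.9,0.9]'

```text
time_s: 37.43
eef_pos: [0.6218, -0.1059, 0.1043]
orientation: [0.0, 0.642, 0.766, 0.0]
contact_force: [0.4, -0.2, 0.0]
gripper_width: 0.899
gripper_force: 0.0
```

```bash
python3 go.py .6212 -.1062 .0365
```

```text
yaw 10.07 tilt [0.0012 0.0001] [ 0.6218 -0.1059  0.1043] t 37.4333 q7 0.49
[-0.02 -0.08  6.78] rows 2 [-0.01 -0.04  3.39]
```

Call:
drive_tool --delta_pos '[[0,-0.05,2],[0,0,2.5],[0,0,1.6],[0,0,0.7],[0,0,0]]' --rotation '[[0,0,0],[0,0,0],[0,0,0],[0,0,0],[0,0,0]]' --hand '[0.9,0.9,0.9,0.8,0.7]'

```text
time_s: 37.85
eef_pos: [0.6203, -0.1059, 0.0346]
orientation: [-0.001, 0.642, 0.766, -0.0]
contact_force: [-0.4, -0.0, 1.0]
gripper_width: 0.816
gripper_force: 0.0
```

Call:
drive_tool --delta_pos '[[0,0,0],[0,0,0],[0,0,0],[0,0,0],[0,0,0]]' --rotation '[[0,0,0],[0,0,0],[0,0,0],[0,0,0],[0,0,0]]' --hand '[0.6,0.5,0.3,0.3,0.3]'

```text
time_s: 38.27
eef_pos: [0.6214, -0.1064, 0.0362]
orientation: [0.0, 0.643, 0.766, 0.001]
contact_force: [-1.4, 0.6, 4.3]
gripper_width: 0.502
gripper_force: 25.0
```

Call:
drive_tool --delta_pos '[[0,0,0],[0,0,0],[0,0,0],[0,0,0],[0,0,0]]' --rotation '[[0,0,0],[0,0,0],[0,0,0],[0,0,0],[0,0,0]]' --hand '[0.3,0.3,0.3,0.3,0.3]'

```text
time_s: 38.68
eef_pos: [0.6214, -0.1064, 0.0362]
orientation: [0.0, 0.643, 0.766, 0.0]
contact_force: [-0.5, 0.7, 6.1]
gripper_width: 0.499
gripper_force: 25.0
```

```bash
python3 go.py .6408 .1419 .036
```

```text
yaw 10.03 tilt [0.0012 0.0002] [ 0.6214 -0.1064  0.0362] t 38.6833 q7 0.53
[24.11  6.24  0.03] rows 7 [3.44 0.89 0.  ]
```

Call:
drive_tool --delta_pos '[[0,0,-1],[0,0,-2],[0,0,-3],[0,0,-3],[0,0,0]]' --rotation '[[0,0,0],[0,0,0],[0,0,0],[0,0,0],[0,0,0]]' --hand '[0.3,0.3,0.3,0.3,0.3]'

```text
time_s: 39.1
eef_pos: [0.6236, -0.1074, 0.1318]
orientation: [0.003, 0.643, 0.766, 0.002]
contact_force: [0.8, -0.2, -2.0]
gripper_width: 0.498
gripper_force: 25.0
```

Call:
drive_tool --delta_pos '[[1.5,0.4,0],[3,0.8,0],[3.6,0.95,0],[3.6,0.95,0],[3.6,0.95,0]]' --rotation '[[0,0,0],[0,0,0],[0,0,0],[0,0,0],[0,0,0]]' --hand '[0.3,0.3,0.3,0.3,0.3]'

```text
time_s: 39.52
eef_pos: [0.6337, 0.0529, 0.1254]
orientation: [-0.0, 0.643, 0.766, -0.0]
contact_force: [1.4, 0.5, -1.1]
gripper_width: 0.499
gripper_force: 25.0
```

Call:
drive_tool --delta_pos '[[3.6,0.9,0],[3,0.8,0],[2.2,0.5,0],[0,0,2],[0,0,2]]' --rotation '[[0,0,0],[0,0,0],[0,0,0],[0,0,0],[0,0,0]]' --hand '[0.3,0.3,0.3,0.3,0.3]'

```text
time_s: 39.93
eef_pos: [0.6408, 0.1447, 0.0855]
orientation: [0.0, 0.641, 0.767, 0.001]
contact_force: [-0.1, -0.7, -3.3]
gripper_width: 0.497
gripper_force: 25.0
```

Call:
drive_tool --delta_pos '[[0,0,0],[0,0,0],[0,0,0],[0,0,0]]' --rotation '[[0,0,0],[0,0,0],[0,0,0],[0,0,0]]' --hand '[0.3,0.3,0.3,0.3]'

```text
time_s: 40.27
eef_pos: [0.6413, 0.1415, 0.0869]
orientation: [0.001, 0.643, 0.766, 0.001]
contact_force: [0.2, -0.1, -0.9]
gripper_width: 0.501
gripper_force: 25.0
```

```bash
python3 go.py .6408 .1419 .036
```

```text
yaw 9.99 tilt [0.0019 0.0006] [0.6413 0.1415 0.0869] t 40.2667 q7 0.1
[ 0.04 -0.05  5.09] rows 2 [ 0.02 -0.02  2.54]
```

Call:
drive_tool --delta_pos '[[0,0,1],[0,0,1.5],[0,0,1.2],[0,0,0.8],[0,0,0.3]]' --rotation '[[0,0,0],[0,0,0],[0,0,0],[0,0,0],[0,0,0]]' --hand '[0.3,0.3,0.3,0.3,0.3]'

```text
time_s: 40.68
eef_pos: [0.6396, 0.1417, 0.0362]
orientation: [-0.001, 0.643, 0.766, -0.001]
contact_force: [-9.0, -1.2, 20.0]
gripper_width: 0.502
gripper_force: 25.0
```

Call:
drive_tool --delta_pos '[[0,0,0],[0,0,0],[0,0,0],[0,0,0]]' --rotation '[[0,0,0],[0,0,0],[0,0,0],[0,0,0]]' --hand '[0.3,0.3,0.3,0.3]'

```text
time_s: 41.02
eef_pos: [0.6407, 0.1419, 0.0376]
orientation: [0.0, 0.643, 0.766, 0.0]
contact_force: [-0.3, 0.5, -1.3]
gripper_width: 0.502
gripper_force: 25.0
```

```bash
python3 go.py .6408 .1419 .036
```

```text
yaw 10.03 tilt [0.0005 0.0002] [0.6407 0.1419 0.0376] t 41.0167 q7 0.12
[-0.01  0.01  0.16] rows 1 [-0.01  0.01  0.16]
```

Call:
drive_tool --delta_pos '[[0,0,0.1],[0,0,0.03],[0,0,0],[0,0,0],[0,0,0]]' --rotation '[[0,0,0],[0,0,0],[0,0,0],[0,0,0],[0,0,0]]' --hand '[0.3,0.3,0.3,0.3,0.3]'

```text
time_s: 41.43
eef_pos: [0.6406, 0.1419, 0.0363]
orientation: [0.0, 0.643, 0.766, 0.0]
contact_force: [-1.5, 0.9, 0.7]
gripper_width: 0.5
gripper_force: 25.0
```

Call:
drive_tool --delta_pos '[[0,0,0],[0,0,0],[0,0,0],[0,0,0],[0,0,0]]' --rotation '[[0,0,0],[0,0,0],[0,0,0],[0,0,0],[0,0,0]]' --hand '[0.7,0.7,0.7,0.7,0.7]'

```text
time_s: 41.85
eef_pos: [0.6404, 0.1419, 0.036]
orientation: [0.0, 0.643, 0.766, 0.0]
contact_force: [0.4, 0.4, 0.3]
gripper_width: 0.686
gripper_force: 0.0
```

Call:
drive_tool --delta_pos '[[0,0,-1.5],[0,0,-3.5],[0,0,-4],[0,0,-4],[0,0,-3]]' --rotation '[[0,0,0],[0,0,0],[0,0,0],[0,0,0],[0,0,0]]' --hand '[0.8,0.8,0.8,0.8,0.8]'

```text
time_s: 42.27
eef_pos: [0.641, 0.1417, 0.1997]
orientation: [0.001, 0.643, 0.766, 0.001]
contact_force: [1.2, -1.2, 0.1]
gripper_width: 0.8
gripper_force: 0.0
```

Call:
drive_tool --delta_pos '[[-3,-2.4,0],[-3,-2.4,0],[-3,-2.4,0],[-3,-2.4,0],[-3,-2.4,0]]' --rotation '[[0,0,0],[0,0,0],[0,0,0],[0,0,0],[0,0,0]]' --hand '[0.8,0.8,0.8,0.8,0.8]'

```text
time_s: 42.68
eef_pos: [0.5472, -0.0283, 0.196]
orientation: [-0.0, 0.643, 0.766, 0.0]
contact_force: [0.0, 0.1, 0.8]
gripper_width: 0.796
gripper_force: 0.0
```

Call:
drive_tool --delta_pos '[[-3,-1,0],[-3,-1,0],[-2,-1,0],[0,0,0],[0,0,0]]' --rotation '[[0,0,0],[0,0,0],[0,0,0],[0,0,0],[0,0,0]]' --hand '[0.8,0.8,0.8,0.8,0.8]'

```text
time_s: 43.1
eef_pos: [0.5324, -0.1121, 0.1962]
orientation: [0.0, 0.644, 0.765, 0.0]
contact_force: [0.3, 0.6, 0.2]
gripper_width: 0.8
gripper_force: 0.0
```

Run:
```python
from h import *
c=save('top'); cv2.imwrite('pics/l.png',cv2.resize(c['color'][80:260,60:440,::-1],(800,379),interpolation=cv2.INTER_CUBIC))
hsv=cv2.cvtColor(c['color'],cv2.COLOR_RGB2HSV)
for n,lo,hi,z,u0,u1 in(('blue',105,125,.096,180,240),('yellow',26,34,.042,340,420),('red',0,5,.096,180,240)):
    m=((hsv[...,0]>=lo)&(hsv[...,0]<=hi)&(hsv[...,1]>180)&(hsv[...,2]>130)).astype(np.uint8)
    m[:,:u0]=0;m[:,u1:]=0;m[:110]=0;m[250:]=0
    v,u=np.nonzero(m); print(n,len(u),pt(c,u.mean(),v.mean(),z).round(4), pt(c,np.median(u),np.median(v)).round(4))
```

```text
blue 247 [0.6406 0.1411 0.096 ] [0.6405 0.142  0.096 ]<stdin>:7: RuntimeWarning: Mean of empty slice.
  ret = ret.dtype.type(ret / rcount)
  return _methods._mean(a, axis=axis, dtype=dtype,
Traceback (most recent call last):
  File "h.py", line 12, in pt
    p=c['depth'][int(v)-1:int(v)+2,int(u)-1:int(u)+2]; d=np.median(p)
                 ~~~^^^
ValueError: cannot convert float NaN to integer
```

View pics/l.png

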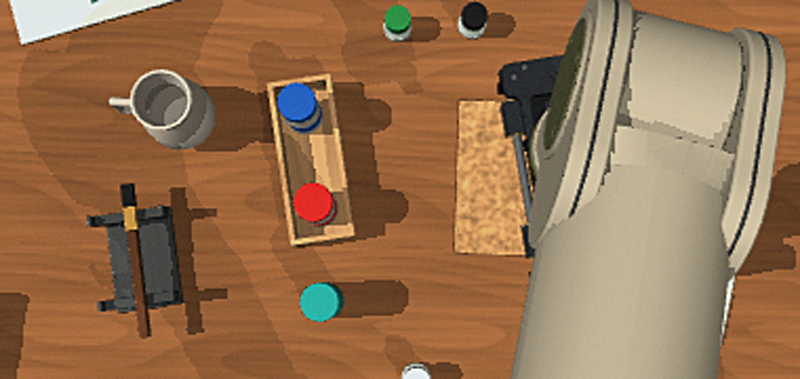

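The jars are back in the caddy, blue at (298,105) and red at (314,203). The brush lies across both bars at (135,260) and the jug is untouched. The arm hides the tile here, so I'll check the pot with the side camera.

Run:
```python
from h import *
c=load('top'); h=cv2.cvtColor(c['color'],cv2.COLOR_RGB2HSV)
m=(h[...,0]<=5)&(h[...,1]>180)&(h[...,2]>130); m[:,:180]=0;m[:,240:]=0;m[:110]=0;m[200:]=0
v,u=np.nonzero(m);print('red',len(u),pt(c,u.mean(),v.mean(),.096))
c=save('side'); h=cv2.cvtColor(c['color'],cv2.COLOR_RGB2HSV)
m=(h[...,0]>=24)&(h[...,0]<=34)&(h[...,1]>180)&(h[...,2]>130); m[:,:270]=0;m[:,350:]=0;m[:100]=0;m[190:]=0
v,u=np.nonzero(m);print('pot',len(u),pt(c,u.mean(),v.mean(),.042))
cv2.imwrite('pics/m.png',cv2.resize(c['color'][90:290,170:383,::-1],(639,600),interpolation=cv2.INTER_CUBIC))
```

```text
red 261 [0.52724882 0.12075205 0.096     ]
pot 76 [ 0.45631242 -0.30863701  0.042     ]
```

View pics/m.png

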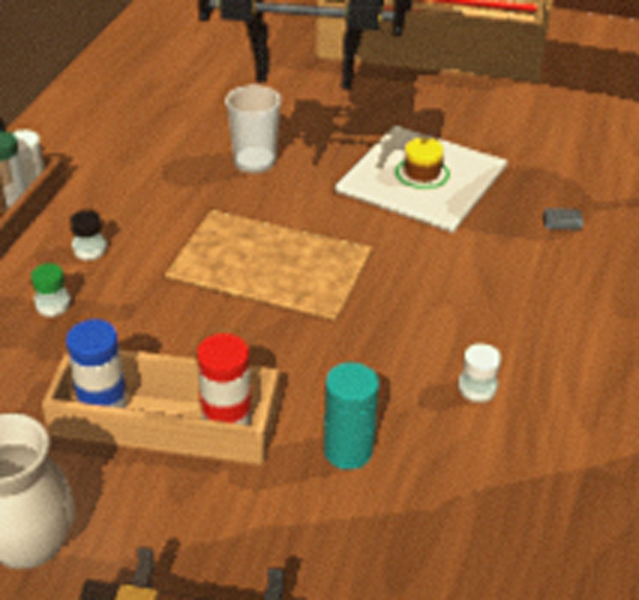

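The pot stands upright inside the green ring at (423,165), both jars are within about 1 mm of where they started, and the glass and jug are untouched. I'm handing the job in.

```bash
python3 -c "
from workcell import manip
print(manip.job_done())"
```

```text
the job is handed in; nothing more can be done
None
```

I handed the job in at about 43 s: the brush lies across both bars of the rest, the pot stands on the green ring, both tall jars are back within about 1 mm of where they started, and the jug and tumbler look untouched in the last pictures.

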